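Set a culture dish under a ratchet magnifier

ROBOT

A 6-joint arm with a two-finger parallel gripper is mounted at the origin on a cart in front of the work surface, level with it; the furniture and walls round the work are solid. World frame = base frame: x ahead of the robot, y to its left, z up, the work surface at z = 0. Lengths are in m, angles in rad, forces in N, time in s.
With the tool pointing down it reaches from about 0.4 to 0.925 m from the base axis. Payload 3.4 kg.
Tool frame: the origin (TCP) lies midway between the tips of the shut fingers; the grasp point (between the pads) lies env.hold_point_z behind it (env.hold_point_z is the distance from the TCP to the grasp point, in m); z points along the fingers, x is the direction in which the jaws open and shut, and the axes are right-handed (so a half turn about z gives the same grasp; the last joint's range is limited). The gripper opens to 85 mm and grips with 20 to 120 N. Pads are 22 mm wide; open, the fingers measure 114 mm over their backs; the gripper's body (76 mm by 85 mm) begins 54 mm behind the grasp point. The pads swing forward as they close: fully open they stand 13 mm farther back than shut.
Start: joints at [1.06, 0.307, 1.506, -0, 1.328, -0.073], TCP at [0.243, 0.521, 0.231] pointing down, gripper open.
Joint ranges: [-3.12, 3.12], [-1.05, 2.28], [0.14, 2.33], [-1.42, 4.57], [0.1, 2.73], [-2.68, 2.68]. Speed limits (rad/s): [2.57, 2.57, 3.14, 3.14, 3.14, 3.14].

INTERFACE

Orientations are given as a unit quaternion [x, y, z, w].
In Python, from plant import env gives the robot as it stands. The module is installed in compiled form; this text tells all that it offers.
- The arm moves only by the tool carry_out, never from a script. Its argument "deltas" is a list of rows, each an object with "hand": the opening, from -1 (shut) to 1 (fully open); "travel": the shift along the tool's x, y, z normalised to -1 to 1, where 1 is 0.4 m, a list of three; "yaw": the turn about the tool's z normalised to -1 to 1, where 1 is 0.08 rad. A call has 1 to 12 rows; each row shifts and turns the commanded pose from where the row before left it, along the tool's axes as they then stand; what a row does not reach is not made up. A row lasts 1/10 s, in which the tool goes at most 50 mm and 8.59 degrees, less where a joint would pass 70% of its speed; a pose out of reach is approached as far as the arm can. A call with a number of a shift or a turn outside -1 to 1 is refused whole. A call with a gripper value outside its range is refused whole. The fingers move at their own pace and stop on an object; "force" is the grip in N (left out, the last holds). Time passes only in rows, so rows that do not move let the fingers close. It gives the time, the measured TCP pose, the force and the opening at its end, in the units of the state.
- env.state(): the state, without advancing time (a new reading comes with each control period).
- env.grab_frame(name): name is "scene" or "top"; returns a dict with "frame" (400x640x3 uint8, blue, green, red), "fx", "fy", "cx", "cy" (pixels), "world_from_camera" (4x4, takes a point from camera to world coordinates). Camera axes: x right, y down, z forward; pixel columns grow to the right and rows downward; lengths in m; the calibration is good to about 2 mm. A picture is of the moment at which its call begins. There is no depth.
- env.close_job(): hands the job in, once; it reports no verdict.
Trained networks look in the newest picture that a camera, given by its name, has taken for a name from the list of things; names that differ only in an ending like _2 or _b are one class to them, and where a whole thing is asked for, a point or a joint stands for the part that bears it (a point fixed in the world has none). Each returns a list of dicts, best first, with "score" (0 to 1); they miss things now and then, are a little off and sometimes report something else, mostly with a low value. They report only what shows in the picture. A call takes as long as a camera call.
- env.boxes_of(camera, name): "location" ([x, y, z] in m, in world coordinates, good to about 4 mm: the middle of the surface that is visible of it).
- env.cut_out(camera, name): "mask" (400x640 bool, what is visible of it).
- env.landmark_of(camera, name): "location" ([x, y, z] in m, in world coordinates, good to about 4 mm: a listed point, or the origin of a listed thing).
The state is a dict: "t": time; "joint_pos": joint angles; "joint_velocities": joint speeds; "joint_efforts": joint torques, N m; "ee_pos": TCP position; "eef_rot": TCP orientation; "force": force on the tool from outside, world axes, zero at the start; "moment": the same for the moment, N m; "gripper_width": finger opening in m.
Only numpy, scipy, OpenCV 4.12 (cv2) and the standard library are available. Lean on these libraries where they do the work, as an engineer would, in place of code of your own. Each camera call takes 0.05 s, during which the arm holds its last target.

TASK

Set the culture dish under the bench magnifier for colony counting. Raise the magnifier by its black knob, click by click, until you feel its top stop, and let it hang there on its top tooth; then slide the dish along the worktop into the horseshoe foot until it is fully home against the back; then hold the pawl's lever pad down so that the magnifier sinks by its own weight until the lens ring rests on the dish lid, and let the lever go. Go gently: do not haul on the top stop, jam the dish or the lever, force the magnifier down, or disturb the slide box, bottle and log book nearby.

Things in the scene. Friction and masses are not known exactly. Their poses are not given: they have to be found in the camera images.
- stand: Fixed bench magnifier stand, white-painted. Origin: on the worktop, where the dish's centre is when it is fully home. +x points from the open mouth of the horseshoe foot to the pillar, +y to the lever side, z up. Its yaw lies near 1.6 rad: the mouth looks to the robot's right (-y), the lever points at the robot (-x)
- mouth (a point): Mid-mouth of the horseshoe foot, on the worktop at stand x = -45 mm. The foot is 13 mm high and wide; its inner half round has radius 46.5 mm about x = -2 mm, so a dish fully home touches it at x = +44.5 mm. The side arms run straight from x = 0 to -14 mm, 93 mm apart inside, then splay 27 degrees to a mouth about 120 mm wide
- pillar_top (a point): Top of the stand's pillar, an open channel 92 mm high at stand x = 70 to 102 mm, y = -16 to 16 mm (its lever bracket reaches y = 26 mm, z = 60 mm); this point is at x = 85, y = 0, z = 92 mm
- rail_height (a joint): Height of the toothed rail in m, 0 at the bottom, up positive. Four teeth, 10 mm apart, hang it on the pawl at about 0.0095, 0.0195, 0.0295 and 0.0395 (top tooth), all up to 4.3 mm higher or lower together. The pawl drops in about 1.3 mm above the hanging height; a solid stop comes 2 mm above that of the top tooth. It starts at the bottom or on the lowest tooth
- strip_mark (a point): Point at mid-length of the rail's toothed side, at z = 0.059 m + rail_height. The toothed strip, with the lug for the top stop, is screwed to the rail through slots, on every stand a little higher or lower (up to 4.3 mm, not reported): feel for the top stop when raising
- rail: The sliding part: steel rail, black knob, arm and lens head in one, 0.34 to 0.53 kg; origin on the worktop under the rail when down, 83 mm behind the stand's origin. Oil-damped, about 180 N per m/s both ways; each tooth adds some 3 N as it passes the pawl. With the pawl lifted it sinks at 20 to 30 mm/s
- knob (a point): Centre of the round black knurled knob on top of the rail, 24 mm across, 29 mm tall; 83 mm behind the stand's origin along its +x, at z = 0.1235 m + rail_height. Pinch it from above, lift straight up
- ring_bottom (a point): Centre of the underside of the round lens head, a flat disc of 66 mm diameter, 8 mm thick, whose arm (up to 16 mm above the underside) leads back to the rail. With the rail down it is too low for the dish. It is straight over the stand's origin at z = 0.006 m + rail_height, and rests on the dish lid at rail_height = 0.010
- lever_pad (a point): Middle of the top of the pawl's ribbed steel thumb pad, 22 x 23 mm, at stand x = 83, y = 78, z = 70 mm when free. Pressed with 2 to 5 N it goes down about 11 mm and 3 mm outwards until the pawl is clear of the teeth; its solid stop comes at 14.5 mm. It springs back. The raised knob stands 78 mm beside it, its top 107 mm higher
- pawl_angle (a joint): Pawl angle in rad: 0 with its nose in the teeth, growing as the pad is pressed; clear of the teeth above about 0.19, solid stop at 0.24
- pawl: The sprung pawl, dark steel; origin on its pivot at stand x = 83, y = 17.5, z = 52 mm. Its nose leans up and in to the rail's teeth, its tail rises outwards along the stand's +y to the thumb pad
- stop_bar: Small dark bar across the back of the channel top, the fixed upper stop of the rail (origin as the stand's)
- dish: Round closed glass culture dish with pale agar, 89 mm across, 16 mm tall, 80 g, loose on the worktop, 13 to 18 cm before the seat on the mouth side; origin at the centre of its underside. Too wide to grasp: push it
- frame_leg (a point): Top of the nearest leg of the blue-framed flask shelf beyond the work. The shelf (top at z = 0.27 m) reaches from this leg away from the robot and, with its near edge, from here to x = 0.77, y = -0.01 m; keep hand and wrist clear of it when going between stand and dish
- slide_box: Green slide box, 99 x 172 x 25 mm, to be left alone; origin centre of underside
- buffer_bottle: Small white bottle with red cap, 36 mm across, 82 mm tall, to be left alone; origin centre of underside
- bench_log: Red clothbound log book, 106 x 150 x 16 mm, lying flat, to be left alone; origin centre of underside

How it is judged:
By the outcome, as a careful person would: the job done as asked, in the order asked, and still so for the second after the job is handed in, with the robot touching nothing.
It also fails if it takes over 69 s, if anything falls off the work surface, if the arm or the gripper's body presses on something with over 40 N, if the wrist force passes 120 N, or if a joint passes its speed limit or range.

## Working session

There is one attempt and no reset: what is moved stays moved. The work goes in short steps, Python scripts to look and compute and a tool call to move; the robot and the scene stay as the last step left them, time stands still between calls to the robot, and variables do not carry over. Pictures are saved under pics/ and viewed, and the job is handed in when it is done.

Besides the shell and the picture viewer there is one more tool, called after "Request:" as name([rows], argument=value, ...), one row to a line, values as JSON. carry_out: Moves the arm, as the interface text tells. Its arguments: {"type":"object","properties":{"deltas":{"type":"array","items":{"type":"object","properties":{"hand":{"type":"number"},"travel":{"type":"array","items":{"type":"number","minimum":-1,"maximum":1}},"yaw":{"type":"number","minimum":-1,"maximum":1}}}},"force":{"type":"number"}},"required":["deltas"]}

```bash
mkdir -p pics
cat > h.py <<'E'
from plant import env
import numpy as np, cv2
from scipy.spatial.transform import Rotation as R
def snap(cam,fn):
    f=env.grab_frame(cam); cv2.imwrite('pics/'+fn,f['frame']); return f
def proj(f,p):
    T=np.linalg.inv(f['world_from_camera']); q=T[:3,:3]@np.array(p)+T[:3,3]
    return f['fx']*q[0]/q[2]+f['cx'], f['fy']*q[1]/q[2]+f['cy']
def ray(f,u,v,z):
    T=np.array(f['world_from_camera']); d=T[:3,:3]@np.array([(u-f['cx'])/f['fx'],(v-f['cy'])/f['fy'],1]); o=T[:3,3]
    return o+d*(z-o[2])/d[2]
def st():
    s=env.state(); print('t',round(s['t'],2),'ee',np.round(s['ee_pos'],4),'F',np.round(s['force'],2),'M',np.round(s['moment'],2),'w',round(s['gripper_width'],4)); return s
def to(dx):  # world delta -> tool travel normalised
    s=env.state(); return np.round(R.from_quat(s['eef_rot']).inv().apply(dx)/0.4,4)
E
python3 - <<'E'
from h import *
s=st(); print(s['joint_pos'],R.from_quat(s['eef_rot']).as_matrix().round(3),env.hold_point_z)
for c in ('scene','top'):
    f=snap(c,c+'0.png'); print(c,np.round(f['world_from_camera'],3).tolist(),f['fx'])
    for n in ['stand','mouth','pillar_top','strip_mark','rail','knob','ring_bottom','lever_pad','pawl','stop_bar','dish','frame_leg','slide_box','buffer_bottle','bench_log']:
        try:
            r=env.landmark_of(c,n); print(n,[(np.round(a['location'],4).tolist(),round(a['score'],2)) for a in r[:2]])
        except Exception as e: print(n,e)
E
```

```text
t 0.0 ee [0.2429 0.5204 0.2304] F [-0.15  0.21 -1.01] M [-0.02  0.01  0.08] w 0.0854
[ 1.06050369e+00  3.07595822e-01  1.50767447e+00 -8.03850701e-06
  1.32839157e+00 -7.34988672e-02] [[ 0.423  0.906 -0.001]
 [ 0.906 -0.423 -0.002]
 [-0.002 -0.    -1.   ]] 0.0187
scene [[-0.759, -0.265, 0.594, -0.109], [-0.65, 0.339, -0.68, 0.957], [-0.021, -0.903, -0.43, 0.573], [0.0, 0.0, 0.0, 1.0]] 398.08874620744433
stand [([0.4885, 0.2519, -0.0004], 0.69)]
mouth [([0.4936, 0.2098, -0.0033], 0.77)]
pillar_top [([0.4782, 0.3349, 0.0909], 0.79)]
strip_mark [([0.4743, 0.3319, 0.0584], 0.5)]
rail []
knob [([0.4642, 0.3319, 0.0541], 0.75)]
ring_bottom [([0.4962, 0.2502, 0.0031], 0.49)]
lever_pad [([0.4056, 0.3274, 0.0752], 0.5)]
pawl [([0.4635, 0.3308, 0.0548], 0.44)]
stop_bar []
dish [([0.5345, 0.1055, -0.0002], 0.82)]
frame_leg []
slide_box [([0.3859, 0.5364, -0.0052], 0.73)]
buffer_bottle [([0.5702, 0.4628, -0.0023], 0.77), ([0.4923, 0.2071, -0.0032], 0.35)]
bench_log [([0.3057, 0.3368, -0.0015], 0.71), ([0.3844, 0.5329, -0.0051], 0.17)]
top [[-0.027, -0.99, 0.14, 0.311], [-1.0, 0.028, 0.006, 0.302], [-0.01, -0.14, -0.99, 1.318], [0.0, 0.0, 0.0, 1.0]] 509.2609266569635
stand [([0.495, 0.2498, 0.0016], 0.75)]
mouth [([0.4952, 0.2035, 0.0022], 0.57), ([0.5669, 0.4599, 0.0019], 0.23)]
pillar_top [([0.4817, 0.3354, 0.0907], 0.93), ([0.4064, 0.3282, 0.071], 0.69)]
strip_mark [([0.4782, 0.336, 0.0578], 0.78)]
rail [([0.5367, 0.1038, -0.0028], 0.6), ([0.4796, 0.3341, 0.001], 0.56)]
knob [([0.4845, 0.3291, 0.119], 0.62)]
ring_bottom [([0.4902, 0.249, 0.0061], 0.65)]
lever_pad [([0.4072, 0.3291, 0.0716], 0.65)]
pawl [([0.4651, 0.3291, 0.0506], 0.67)]
stop_bar []
dish [([0.5336, 0.103, 0.0015], 0.78), ([0.4779, 0.3347, 0.0593], 0.55)]
frame_leg [([0.6173, 0.2598, 0.2636], 0.96)]
slide_box [([0.3834, 0.5328, 0.0016], 0.63)]
buffer_bottle [([0.5705, 0.4606, 0.0041], 0.6)]
bench_log [([0.3034, 0.3361, 0.0004], 0.8)]
```

View pics/scene0.png

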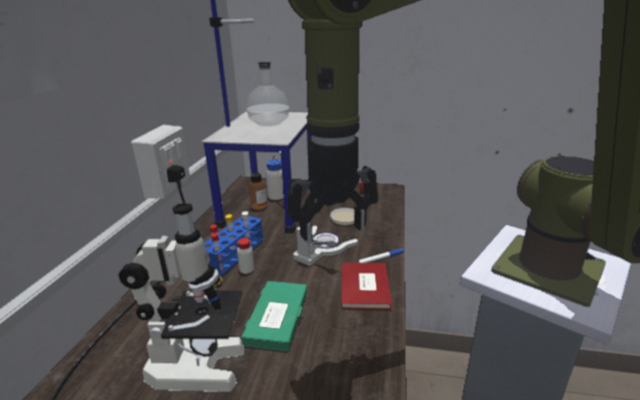

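View pics/top0.png

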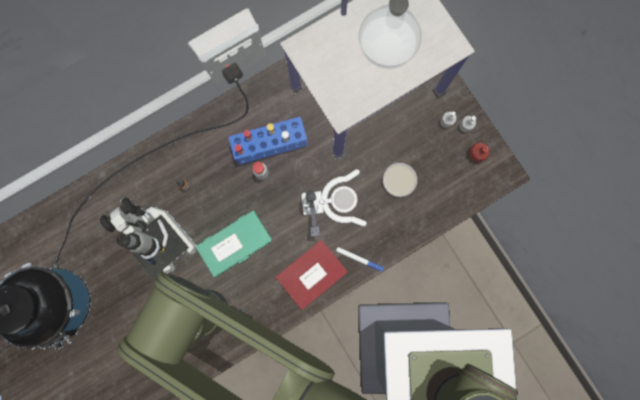

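Run:
```python
from h import *
from scipy.optimize import least_squares
P={'stand':(0,0,0),'mouth':(-45,0,0),'pillar_top':(85,0,92),'lever_pad':(83,78,70),'pawl':(83,17.5,52)}
obs=[]
for k in range(3):
    env.grab_frame('top')
    for n in P:
        r=env.landmark_of('top',n)
        if r: obs.append((n,r[0]['location']))
    for n in ['knob','ring_bottom','dish','frame_leg','strip_mark']:
        print(n,[np.round(a['location'],4).tolist() for a in env.landmark_of('top',n)[:2]])
def res(q):
    c,s=np.cos(q[2]),np.sin(q[2]);o=[]
    for n,l in obs:
        p=np.array(P[n])/1000
        o+=[q[0]+c*p[0]-s*p[1]-l[0],q[1]+s*p[0]+c*p[1]-l[1]]
    return o
r=least_squares(res,[0.49,0.25,1.65],loss='soft_l1',f_scale=0.004); print(r.x)
q=r.x
f=snap('top','t1.png')
def W(x,y,z):
    c,s=np.cos(q[2]),np.sin(q[2]); return [q[0]+c*x-s*y,q[1]+s*x+c*y,z]
img=f['frame']; K=6
u0,v0=280,150
big=cv2.resize(img[v0:v0+95,u0:u0+130],None,fx=K,fy=K,interpolation=cv2.INTER_CUBIC)
for p in [(0,0,0),(.083,0,.1235+.0145),(.083,.078,.07),(.085,0,.092),(-.045,.06,.013),(-.045,-.06,.013)]:
    u,v=proj(f,W(*p)); cv2.circle(big,(int((u-u0+.5)*K),int((v-v0+.5)*K)),3,(0,0,255),-1); print(p,W(*p),round(u,1),round(v,1))
cv2.imwrite('pics/t1z.png',big)
for n,l in obs: print(n,np.round(l,4))
```

```text
knob [[0.4829, 0.3289, 0.1231]]
ring_bottom [[0.489, 0.2497, 0.0071], [0.6162, 0.2594, 0.2628]]
dish [[0.532, 0.1004, -0.0002]]
frame_leg [[0.6169, 0.2623, 0.2635]]
strip_mark [[0.4785, 0.3361, 0.0565]]
knob [[0.481, 0.3315, 0.1246]]
ring_bottom [[0.4897, 0.2516, 0.0052]]
dish [[0.5334, 0.1014, -0.0018]]
frame_leg [[0.6167, 0.2624, 0.2624]]
strip_mark [[0.4732, 0.3349, 0.059], [0.4655, 0.3338, 0.0503]]
knob [[0.4836, 0.3286, 0.1249]]
ring_bottom [[0.4895, 0.2515, 0.0081], [0.4939, 0.2513, -0.001]]
dish [[0.5342, 0.1012, 0.0001]]
frame_leg [[0.6163, 0.2627, 0.2609], [0.4897, 0.2509, 0.0057]]
strip_mark [[0.4755, 0.3372, 0.0597]]
[0.49095835 0.25083585 1.65706841]
(0, 0, 0) [np.float64(0.490958347021237), np.float64(0.2508358470230849), 0] 343.2 199.6
(0.083, 0, 0.138) [np.float64(0.48380664348291086), np.float64(0.33352715936301514), 0.138] 310.0 195.6
(0.083, 0.078, 0.07) [np.float64(0.40609673550080777), np.float64(0.326806281339046), 0.07] 314.3 230.9
(0.085, 0, 0.092) [np.float64(0.48363431327716805), np.float64(0.335519721106146), 0.092] 309.7 198.5
(-0.045, 0.06, 0.013) [np.float64(0.4350589243565245), np.float64(0.2008333016303569), 0.013] 363.5 219.9
(-0.045, -0.06, 0.013) [np.float64(0.5546126289443754), np.float64(0.21117311397492478), 0.013] 357.8 174.3
stand [0.4944 0.246  0.0045]
mouth [0.4939 0.2034 0.0026]
pillar_top [0.484  0.3368 0.0895]
lever_pad [0.4078 0.3256 0.0722]
pawl [0.4628 0.3331 0.0502]
stand [0.4948 0.2492 0.0034]
mouth [0.4966 0.2061 0.0015]
pillar_top [0.4804 0.3348 0.0904]
lever_pad [0.4073 0.3304 0.073 ]
pawl [0.4633 0.332  0.0505]
stand [0.4896 0.2513 0.0085]
mouth [0.494  0.2063 0.0025]
pillar_top [0.4833 0.3361 0.0873]
lever_pad [0.409  0.3293 0.0713]
pawl [0.4648 0.3322 0.0502]
```

View pics/t1z.png

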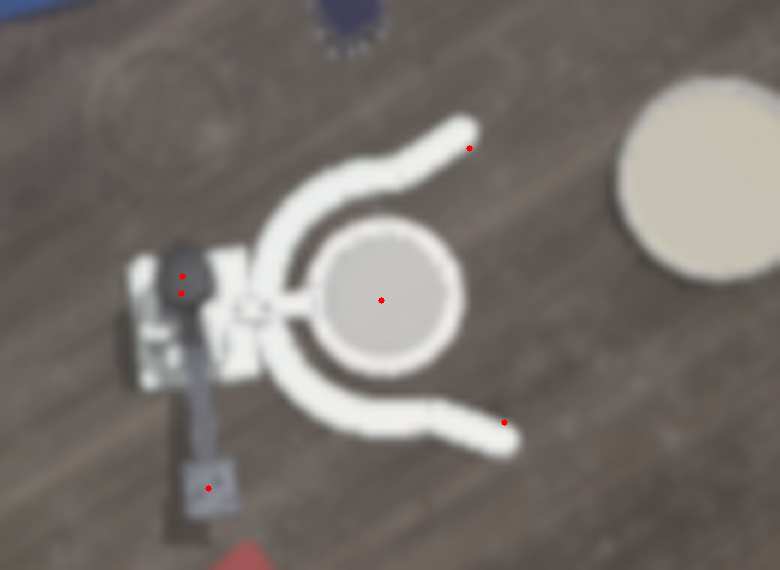

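Request:
carry_out([
  {"hand": 0.3,"travel": [0,0,0],"yaw": 1},
  {"hand": 0.3,"travel": [0,0,0],"yaw": 1},
  {"hand": 0.3,"travel": [0,0,0],"yaw": 1},
  {"hand": 0.3,"travel": [0,0,0],"yaw": 1},
  {"hand": 0.3,"travel": [0,0,0],"yaw": 1},
  {"hand": 0.3,"travel": [0,0,0],"yaw": 1},
  {"hand": 0.3,"travel": [0,0,0],"yaw": 1},
  {"hand": 0.3,"travel": [0,0,0],"yaw": 1},
  {"hand": 0.3,"travel": [0,0,0],"yaw": 1},
  {"hand": 0.3,"travel": [0,0,0],"yaw": 1},
  {"hand": 0.3,"travel": [0,0,0],"yaw": 1},
  {"hand": 0.3,"travel": [0,0,0],"yaw": 1},
], force=40)

```text
t: 4.5
ee_pos: [0.2432, 0.521, 0.2313]
eef_rot: [0.996, 0.085, -0.0, 0.0]
force: [0.0, -0.7, -0.2]
gripper_width: 0.0555
```

Run:
```python
from h import *
s=st(); m=R.from_quat(s['eef_rot']).as_matrix(); print(m.round(3),np.arctan2(m[1,0],m[0,0]),s['joint_pos'].round(2) if hasattr(s['joint_pos'],'round') else s['joint_pos'])
print(to(np.array([0.4842,0.333,0.2304])-s['ee_pos']))
```

```text
t 4.5 ee [0.2432 0.521  0.2313] F [ 0.05 -0.71 -0.24] M [ 0.05  0.03 -0.09] w 0.0555
[[ 0.985  0.17  -0.   ]
 [ 0.17  -0.985 -0.   ]
 [-0.     0.    -1.   ]] 0.17075582907120834 [1.06 0.31 1.51 0.   1.33 0.89]
[0.5137 0.5656 0.0022]
```

Request:
carry_out([
  {"hand": 0.3,"travel": [0.064,0.0707,0],"yaw": 0},
  {"hand": 0.3,"travel": [0.064,0.0707,0],"yaw": 0},
  {"hand": 0.3,"travel": [0.064,0.0707,0],"yaw": 0},
  {"hand": 0.3,"travel": [0.064,0.0707,0],"yaw": 0},
  {"hand": 0.3,"travel": [0.064,0.0707,0],"yaw": 0},
  {"hand": 0.3,"travel": [0.064,0.0707,0],"yaw": 0},
  {"hand": 0.3,"travel": [0.064,0.0707,0],"yaw": 0},
  {"hand": 0.3,"travel": [0.064,0.0707,0],"yaw": 0},
  {"hand": 0.3,"travel": [0,0,0],"yaw": 1},
  {"hand": 0.3,"travel": [0,0,0],"yaw": 0},
])

```text
t: 5.5
ee_pos: [0.4851, 0.3327, 0.2311]
eef_rot: [0.999, 0.046, -0.0, -0.0]
force: [-0.2, 0.7, 0.4]
gripper_width: 0.0553
```

Run:
```python
from h import *
s=st(); m=R.from_quat(s['eef_rot']).as_matrix(); print(np.arctan2(m[1,0],m[0,0]))
print(to(np.array([0.4835,0.3325,0.110])-s['ee_pos']))
f=snap('scene','s2.png')
u,v=proj(f,[.4838,.3335,.1235]); print(u,v)
u0,v0=int(u)-65,int(v)-50
big=cv2.resize(f['frame'][v0:v0+100,u0:u0+130],None,fx=6,fy=6,interpolation=cv2.INTER_CUBIC)
for z in (.109,.138):
    a,b=proj(f,[.4838,.3335,z]); cv2.circle(big,(int((a-u0+.5)*6),int((b-v0+.5)*6)),3,(0,0,255),-1)
cv2.imwrite('pics/s2z.png',big)
```

```text
t 5.5 ee [0.4851 0.3327 0.2311] F [-0.19  0.65  0.44] M [-0.01 -0.03 -0.03] w 0.0553
0.09125684867029939
[-4.000e-03  1.000e-04  3.028e-01]
304.59925248888356 215.371662863968
```

View pics/s2z.png

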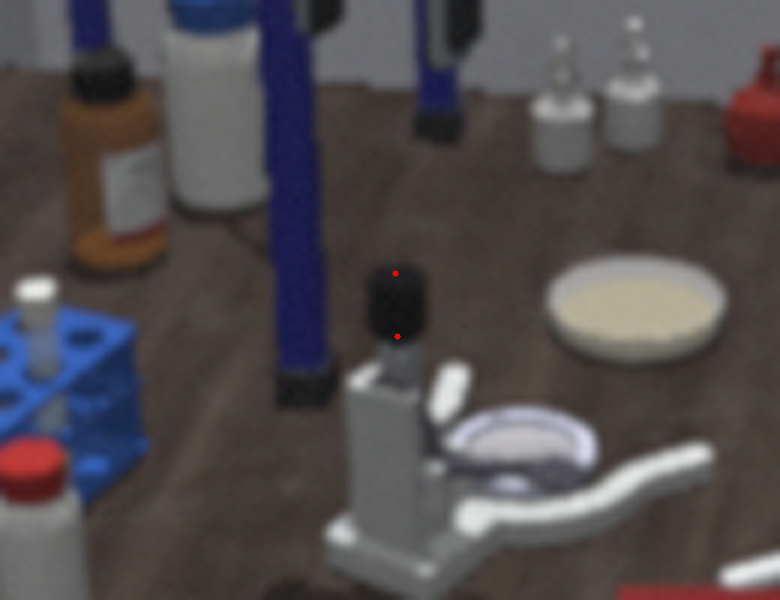

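Request:
carry_out([
  {"hand": 0.3,"travel": [-0.004,0,0.06],"yaw": 0},
  {"hand": 0.3,"travel": [0,0,0.06],"yaw": 0},
  {"hand": 0.3,"travel": [0,0,0.06],"yaw": 0},
  {"hand": 0.3,"travel": [0,0,0.05],"yaw": 0},
  {"hand": 0.3,"travel": [0,0,0.04],"yaw": 0},
  {"hand": 0.3,"travel": [0,0,0.04],"yaw": 0},
  {"hand": 0.3,"travel": [0,0,0],"yaw": 0},
])

```text
t: 6.25
ee_pos: [0.48, 0.3333, 0.1052]
eef_rot: [0.999, 0.049, -0.002, 0.001]
force: [0.1, 0.3, -0.3]
gripper_width: 0.0558
```

Run:
```python
from h import *
st(); f=snap('top','t3.png'); g=snap('scene','s3.png')
u0,v0=280,150
a=cv2.resize(f['frame'][150:230,280:360],(390,390),interpolation=cv2.INTER_CUBIC)
b=cv2.resize(g['frame'][170:250,265:345],(390,390),interpolation=cv2.INTER_CUBIC)
cv2.imwrite('pics/c3.png',np.hstack([a,b]))
```

```text
t 6.25 ee [0.48   0.3333 0.1052] F [ 0.09  0.27 -0.29] M [0.06 0.05 0.  ] w 0.0558
```

View pics/c3.png

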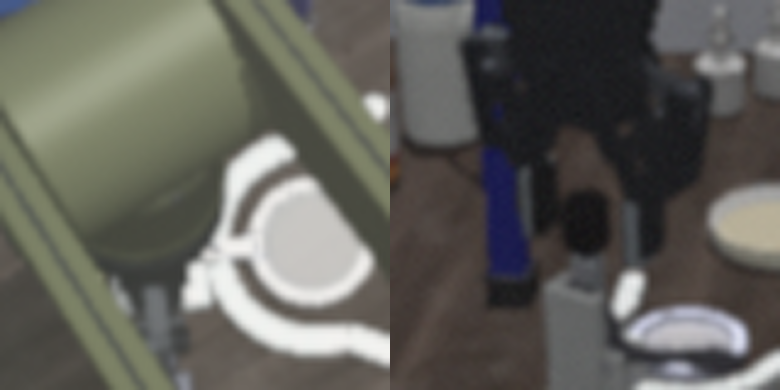

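Request:
carry_out([
  {"hand": 0.3,"travel": [0.006,0,0],"yaw": 0},
  {"hand": -0.2,"travel": [0,0,0],"yaw": 0},
  {"hand": -0.2,"travel": [0,0,0],"yaw": 0},
  {"hand": -0.4,"travel": [0,0,0],"yaw": 0},
], force=40)

```text
t: 6.75
ee_pos: [0.4844, 0.3337, 0.1078]
eef_rot: [0.999, 0.047, -0.0, -0.0]
force: [-2.3, -0.2, 0.6]
gripper_width: 0.0258
```

Run:
```python
from h import *
st()
```

```text
t 6.75 ee [0.4844 0.3337 0.1078] F [-2.29 -0.18  0.6 ] M [ 0.02  0.11 -0.01] w 0.0258
```

Request:
carry_out([
  {"hand": -0.45,"travel": [-0.002,0,0],"yaw": 0},
  {"hand": -0.6,"travel": [0,0,0],"yaw": 0},
  {"hand": -0.8,"travel": [0,0,0],"yaw": 0},
  {"hand": -0.8,"travel": [0,0,0],"yaw": 0},
], force=40)

```text
t: 7.15
ee_pos: [0.4839, 0.3336, 0.1079]
eef_rot: [0.999, 0.047, -0.0, -0.0]
force: [-3.1, 0.1, 5.5]
gripper_width: 0.0232
```

Run:
```python
from h import *
st()
```

```text
t 7.15 ee [0.4839 0.3336 0.1079] F [-3.11  0.1   5.48] M [-0.12  0.52  0.  ] w 0.0232
```

Request:
carry_out([
  {"hand": -0.8,"travel": [-0.002,0,-0.004],"yaw": 0},
  {"hand": -0.8,"travel": [0,0,-0.004],"yaw": 0},
  {"hand": -0.8,"travel": [0,0,-0.004],"yaw": 0},
  {"hand": -0.8,"travel": [0,0,-0.004],"yaw": 0},
  {"hand": -0.8,"travel": [0,0,-0.004],"yaw": 0},
  {"hand": -0.8,"travel": [0,0,-0.004],"yaw": 0},
])

```text
t: 7.75
ee_pos: [0.4838, 0.3336, 0.1165]
eef_rot: [0.999, 0.047, 0.0, 0.0]
force: [4.0, 2.0, -9.6]
gripper_width: 0.0229
```

Run:
```python
from h import *
st()
```

```text
t 7.75 ee [0.4838 0.3336 0.1165] F [ 3.96  1.99 -9.55] M [ 0.29 -0.51 -0.03] w 0.0229
```

Request:
carry_out([
  {"hand": -0.8,"travel": [0,0,-0.004],"yaw": 0},
  {"hand": -0.8,"travel": [0,0,-0.004],"yaw": 0},
  {"hand": -0.8,"travel": [0,0,-0.004],"yaw": 0},
  {"hand": -0.8,"travel": [0,0,-0.004],"yaw": 0},
  {"hand": -0.8,"travel": [0,0,-0.004],"yaw": 0},
  {"hand": -0.8,"travel": [0,0,-0.004],"yaw": 0},
  {"hand": -0.8,"travel": [0,0,-0.004],"yaw": 0},
  {"hand": -0.8,"travel": [0,0,-0.004],"yaw": 0},
  {"hand": -0.8,"travel": [0,0,-0.004],"yaw": 0},
  {"hand": -0.8,"travel": [0,0,-0.004],"yaw": 0},
])

```text
t: 8.75
ee_pos: [0.4838, 0.3336, 0.133]
eef_rot: [0.999, 0.047, 0.0, -0.0]
force: [5.2, 2.0, -11.7]
gripper_width: 0.0227
```

Run:
```python
from h import *
st()
f=snap('scene','s4.png')
cv2.imwrite('pics/s4z.png',cv2.resize(f['frame'][150:250,250:380],None,fx=6,fy=6,interpolation=cv2.INTER_CUBIC))
```

```text
t 8.75 ee [0.4838 0.3336 0.133 ] F [  5.25   1.98 -11.66] M [ 0.3  -0.73 -0.03] w 0.0227
```

View pics/s4z.png

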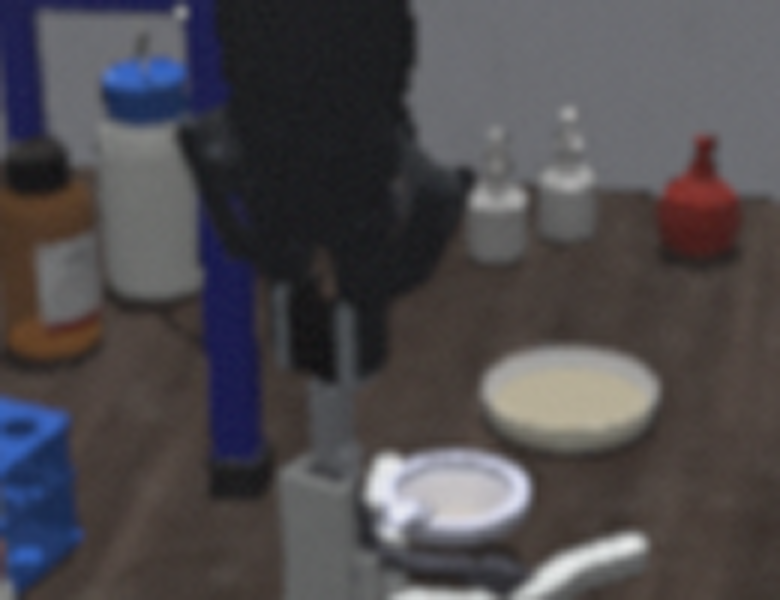

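Request:
carry_out([
  {"hand": -0.8,"travel": [0.002,0,-0.004],"yaw": 0},
  {"hand": -0.8,"travel": [0,0,-0.004],"yaw": 0},
  {"hand": -0.8,"travel": [0,0,-0.004],"yaw": 0},
  {"hand": -0.8,"travel": [0,0,-0.004],"yaw": 0},
  {"hand": -0.8,"travel": [0,0,-0.0025],"yaw": 0},
  {"hand": -0.8,"travel": [0,0,-0.0025],"yaw": 0},
])

```text
t: 9.4
ee_pos: [0.4838, 0.3336, 0.1414]
eef_rot: [0.999, 0.047, -0.0, -0.0]
force: [2.9, 1.9, -8.7]
gripper_width: 0.0227
```

Run:
```python
from h import *
st()
```

```text
t 9.4 ee [0.4838 0.3336 0.1414] F [ 2.93  1.94 -8.7 ] M [ 0.33 -0.3  -0.02] w 0.0227
```

Request:
carry_out([
  {"hand": -0.8,"travel": [0.0015,0,-0.0025],"yaw": 0},
  {"hand": -0.8,"travel": [0,0,-0.0025],"yaw": 0},
  {"hand": -0.8,"travel": [0,0,0],"yaw": 0},
])

```text
t: 9.7
ee_pos: [0.4838, 0.3336, 0.1433]
eef_rot: [0.999, 0.047, -0.001, 0.0]
force: [-0.9, 3.8, -7.9]
gripper_width: 0.0229
```

Request:
carry_out([
  {"hand": -0.8,"travel": [0,0,-0.0025],"yaw": 0},
  {"hand": -0.8,"travel": [0,0,-0.0025],"yaw": 0},
  {"hand": -0.8,"travel": [0,0,0],"yaw": 0},
])

```text
t: 10.0
ee_pos: [0.4839, 0.3336, 0.1452]
eef_rot: [0.999, 0.047, -0.001, 0.0]
force: [-3.0, 3.6, -8.4]
gripper_width: 0.023
```

Request:
carry_out([
  {"hand": -0.8,"travel": [-0.001,0,-0.0025],"yaw": 0},
  {"hand": -0.8,"travel": [0,0,0],"yaw": 0},
])

```text
t: 10.2
ee_pos: [0.4839, 0.3336, 0.1466]
eef_rot: [0.999, 0.047, -0.0, 0.0]
force: [-3.1, 2.7, -5.0]
gripper_width: 0.0229
```

Request:
carry_out([
  {"hand": -0.8,"travel": [0,0,-0.0025],"yaw": 0},
  {"hand": -0.8,"travel": [0,0,0],"yaw": 0},
])

```text
t: 10.4
ee_pos: [0.4839, 0.3336, 0.1478]
eef_rot: [0.999, 0.047, -0.0, -0.0]
force: [-4.1, 2.5, -3.6]
gripper_width: 0.023
```

Request:
carry_out([
  {"hand": -0.8,"travel": [0,0,-0.0025],"yaw": 0},
  {"hand": -0.8,"travel": [0,0,0],"yaw": 0},
])

```text
t: 10.6
ee_pos: [0.4839, 0.3336, 0.1486]
eef_rot: [0.999, 0.047, -0.0, -0.0]
force: [-4.3, 2.5, -3.7]
gripper_width: 0.0229
```

Request:
carry_out([
  {"hand": -0.8,"travel": [-0.001,0,-0.0015],"yaw": 0},
  {"hand": -0.8,"travel": [0,0,0],"yaw": 0},
])

```text
t: 10.8
ee_pos: [0.4839, 0.3336, 0.1491]
eef_rot: [0.999, 0.047, 0.0, -0.0]
force: [-3.8, 1.6, -4.7]
gripper_width: 0.023
```

Request:
carry_out([
  {"hand": -0.8,"travel": [0,0,-0.0015],"yaw": 0},
  {"hand": -0.8,"travel": [0,0,0],"yaw": 0},
])

```text
t: 11.0
ee_pos: [0.4839, 0.3336, 0.1495]
eef_rot: [0.999, 0.047, -0.0, 0.0]
force: [-3.8, 1.9, -4.7]
gripper_width: 0.0231
```

Request:
carry_out([
  {"hand": -0.8,"travel": [0,0,-0.0015],"yaw": 0},
  {"hand": -0.8,"travel": [0,0,0],"yaw": 0},
])

```text
t: 11.2
ee_pos: [0.4839, 0.3336, 0.1496]
eef_rot: [0.999, 0.047, -0.0, 0.0]
force: [-2.1, 2.9, -9.2]
gripper_width: 0.0231
```

Request:
carry_out([
  {"hand": -0.8,"travel": [0,0,-0.001],"yaw": 0},
  {"hand": -0.8,"travel": [0,0,0],"yaw": 0},
])

```text
t: 11.4
ee_pos: [0.4839, 0.3336, 0.1497]
eef_rot: [0.999, 0.047, -0.0, 0.0]
force: [-2.7, 3.8, -13.9]
gripper_width: 0.0237
```

Run:
```python
from h import *
st(); f=snap('scene','s5.png'); st()
cv2.imwrite('pics/s5z.png',cv2.resize(f['frame'][150:250,250:380],None,fx=6,fy=6,interpolation=cv2.INTER_CUBIC))
print(env.landmark_of('scene','ring_bottom')[:1],env.landmark_of('scene','strip_mark')[:1])
```

```text
t 11.4 ee [0.4839 0.3336 0.1497] F [ -2.66   3.78 -13.9 ] M [ 0.57  0.35 -0.07] w 0.0237
t 11.45 ee [0.4839 0.3336 0.1497] F [ -1.86   4.23 -14.93] M [ 0.62  0.25 -0.01] w 0.0233
[{'location': [0.4923, 0.2511, 0.0439], 'score': 0.91}] [{'location': [0.478, 0.3319, 0.096], 'score': 0.74}]
```

View pics/s5z.png

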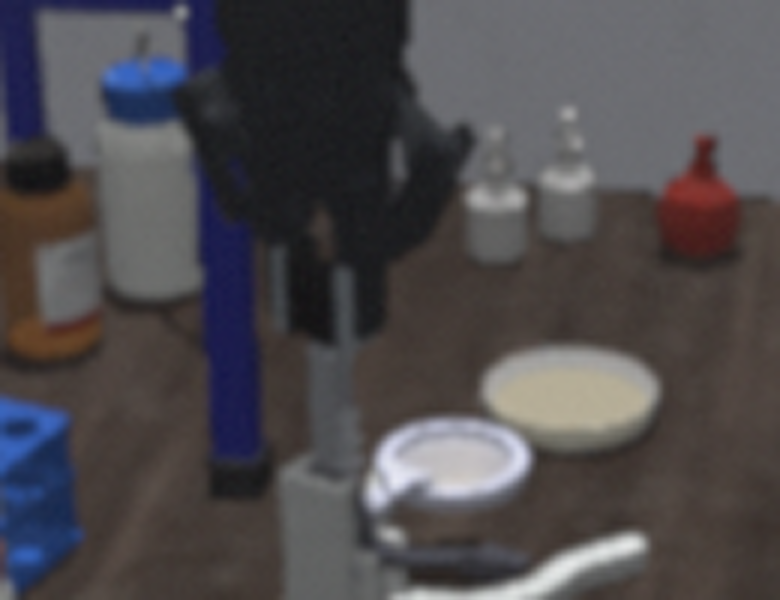

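Request:
carry_out([
  {"hand": -0.8,"travel": [0,0,0.0025],"yaw": 0},
  {"hand": -0.8,"travel": [0,0,0.0025],"yaw": 0},
  {"hand": -0.8,"travel": [0,0,0.002],"yaw": 0},
  {"hand": -0.8,"travel": [0,0,0.0005],"yaw": 0},
  {"hand": -0.8,"travel": [0,0,0],"yaw": 0},
])

```text
t: 12.05
ee_pos: [0.4839, 0.3336, 0.149]
eef_rot: [0.999, 0.047, 0.0, -0.0]
force: [-4.2, 2.2, -3.2]
gripper_width: 0.0232
```

Request:
carry_out([
  {"hand": -0.8,"travel": [0,0,0.001],"yaw": 0},
  {"hand": -0.8,"travel": [0,0,0],"yaw": 0},
])

```text
t: 12.25
ee_pos: [0.4839, 0.3336, 0.1487]
eef_rot: [0.999, 0.047, 0.001, -0.0]
force: [-4.2, 1.5, -1.1]
gripper_width: 0.023
```

Request:
carry_out([
  {"hand": -0.8,"travel": [0,0,0.001],"yaw": 0},
  {"hand": -0.8,"travel": [0,0,0.001],"yaw": 0},
  {"hand": -0.8,"travel": [0,0,0],"yaw": 0},
])

```text
t: 12.55
ee_pos: [0.4839, 0.3336, 0.148]
eef_rot: [0.999, 0.047, 0.001, -0.0]
force: [-5.8, 1.9, -1.2]
gripper_width: 0.0228
```

Request:
carry_out([
  {"hand": -0.8,"travel": [0,0,0.001],"yaw": 0},
  {"hand": -0.8,"travel": [0,0,0],"yaw": 0},
])

```text
t: 12.75
ee_pos: [0.484, 0.3336, 0.1476]
eef_rot: [0.999, 0.047, 0.001, -0.0]
force: [-4.9, 1.2, -1.7]
gripper_width: 0.0228
```

Request:
carry_out([
  {"hand": -0.8,"travel": [0,0,0.001],"yaw": 0},
  {"hand": -0.8,"travel": [0,0,0],"yaw": 0},
])

```text
t: 12.95
ee_pos: [0.4839, 0.3336, 0.1472]
eef_rot: [0.999, 0.047, 0.001, -0.0]
force: [-3.9, 1.8, -2.0]
gripper_width: 0.0233
```

Request:
carry_out([
  {"hand": -0.8,"travel": [0.001,0,0.001],"yaw": 0},
  {"hand": -0.8,"travel": [0,0,0],"yaw": 0},
  {"hand": -0.8,"travel": [0,0,0],"yaw": 0},
])

```text
t: 13.25
ee_pos: [0.4839, 0.3337, 0.1471]
eef_rot: [0.999, 0.047, 0.0, -0.0]
force: [-6.6, 1.8, 0.6]
gripper_width: 0.0229
```

Run:
```python
from h import *
st(); f=snap('scene','s6.png'); st()
a=cv2.imread('pics/s5.png')
cv2.imwrite('pics/s6z.png',np.hstack([cv2.resize(i[185:245,290:350],(390,390),interpolation=cv2.INTER_CUBIC) for i in (a,f['frame'])]))
print(env.landmark_of('scene','ring_bottom')[:1],env.landmark_of('scene','strip_mark')[:1])
```

```text
t 13.25 ee [0.4839 0.3337 0.1471] F [-6.62  1.79  0.65] M [0.21 1.09 0.03] w 0.0229
t 13.3 ee [0.484  0.3336 0.1471] F [-6.77  1.91 -0.51] M [ 0.25  1.06 -0.06] w 0.0228
[{'location': [0.4948, 0.2542, 0.0453], 'score': 0.74}] []
```

View pics/s6z.png

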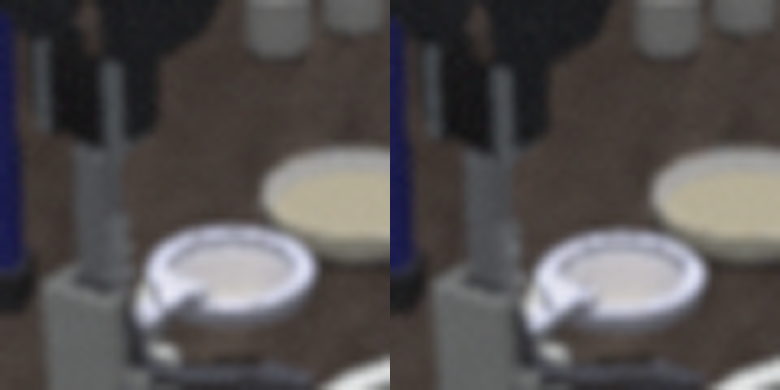

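Request:
carry_out([
  {"hand": -0.8,"travel": [-0.002,0,0.001],"yaw": 0},
  {"hand": -0.8,"travel": [0,0,0],"yaw": 0},
])

```text
t: 13.6
ee_pos: [0.484, 0.3336, 0.1469]
eef_rot: [0.999, 0.047, 0.001, -0.0]
force: [-5.4, 1.3, 3.4]
gripper_width: 0.0231
```

Request:
carry_out([
  {"hand": -0.8,"travel": [0,0,0.001],"yaw": 0},
  {"hand": -0.8,"travel": [0,0,0],"yaw": 0},
])

```text
t: 13.8
ee_pos: [0.484, 0.3337, 0.1468]
eef_rot: [0.999, 0.047, 0.001, -0.0]
force: [-6.0, 0.3, 5.7]
gripper_width: 0.023
```

Request:
carry_out([
  {"hand": -0.3,"travel": [0,0,0],"yaw": 0},
  {"hand": 0.2,"travel": [0,0,0],"yaw": 0},
  {"hand": 0.3,"travel": [0,0,0],"yaw": 0},
  {"hand": 0.3,"travel": [0,0,-0.02],"yaw": 0},
  {"hand": 0.3,"travel": [0,0,-0.05],"yaw": 0},
  {"hand": 0.3,"travel": [0,0,-0.05],"yaw": 0},
  {"hand": 0.3,"travel": [0,0,-0.05],"yaw": 0},
  {"hand": 0.3,"travel": [0,0,0],"yaw": 0},
])

```text
t: 14.6
ee_pos: [0.4859, 0.3347, 0.2159]
eef_rot: [0.999, 0.047, 0.003, -0.002]
force: [1.4, -0.1, -0.8]
gripper_width: 0.0558
```

Run:
```python
from h import *
st(); f=snap('scene','s7.png')
a=cv2.imread('pics/s6.png')
cv2.imwrite('pics/s7z.png',np.hstack([cv2.resize(i[175:245,290:360],(390,390),interpolation=cv2.INTER_CUBIC) for i in (a,f['frame'])]))
for n in('ring_bottom','strip_mark','knob','dish'): print(n,env.landmark_of('scene',n)[:1])
```

```text
t 14.6 ee [0.4859 0.3347 0.2159] F [ 1.41 -0.06 -0.75] M [0.   0.03 0.02] w 0.0558
ring_bottom [{'location': [0.4955, 0.2514, 0.0447], 'score': 0.71}]
strip_mark [{'location': [0.4747, 0.3295, 0.0967], 'score': 0.89}]
knob [{'location': [0.4838, 0.3293, 0.1608], 'score': 0.75}]
dish [{'location': [0.5339, 0.1033, -0.0023], 'score': 0.76}]
```

View pics/s7z.png

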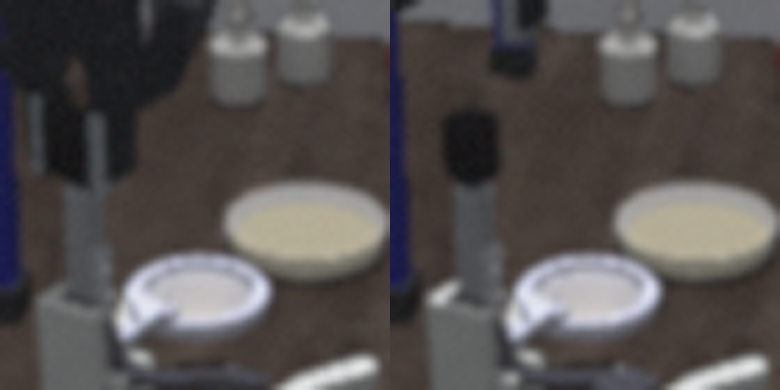

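```bash
cat >> h.py <<'E'
Q=[0.4910,0.2508,1.657]
def W(x,y,z=0):
    c,s=np.cos(Q[2]),np.sin(Q[2]); return np.array([Q[0]+c*x-s*y,Q[1]+s*x+c*y,z])
def S(p):
    c,s=np.cos(Q[2]),np.sin(Q[2]); d=np.array(p)[:2]-Q[:2]; return np.round([c*d[0]+s*d[1],-s*d[0]+c*d[1]],4)
E
python3 - <<'E'
from h import *
s=st(); f=snap('top','t8.png')
m=env.cut_out('top','dish')
if m:
    ys,xs=np.nonzero(m[0]['mask']); (cx,cy),r=cv2.minEnclosingCircle(np.c_[xs,ys].astype(np.float32)); print(m[0]['score'],cx,cy,r, ray(f,cx,cy,.016),S(ray(f,cx,cy,.016)))
l=env.landmark_of('top','dish')[0]['location']; print(l,S(l))
p=W(-.222,S(l)[1]); p[2]=.2159; print(p,to(p-s['ee_pos']))
cv2.imwrite('pics/t8z.png',cv2.resize(f['frame'][130:260,270:450],None,fx=4,fy=4,interpolation=cv2.INTER_CUBIC))
E
```

```text
t 14.85 ee [0.4829 0.3331 0.2111] F [ 0.98 -0.3   0.1 ] M [ 0.04 -0.04  0.07] w 0.0557
0.61 399.5 179.5 17.39262580871582 [0.53725619 0.10384724 0.016     ] [-0.1504 -0.0334]
[0.5335, 0.104, -0.0021] [-0.1499 -0.0297]
[0.53970324 0.03218142 0.2159    ] [ 0.0709  0.7623 -0.0115]
```

View pics/t8z.png

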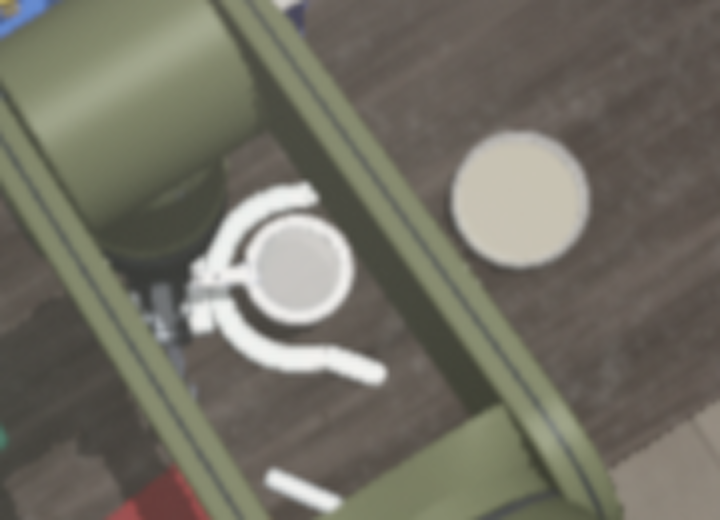

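Request:
carry_out([
  {"hand": 0.13,"travel": [0.008,0.085,0],"yaw": 0},
  {"hand": 0.13,"travel": [0.008,0.085,0],"yaw": 0},
  {"hand": 0.13,"travel": [0.008,0.085,0],"yaw": 0},
  {"hand": 0.13,"travel": [0.008,0.085,0],"yaw": 0},
  {"hand": 0.13,"travel": [0.008,0.085,0],"yaw": 0},
  {"hand": 0.13,"travel": [0.008,0.085,0],"yaw": 0},
  {"hand": 0.13,"travel": [0.008,0.085,0],"yaw": 0},
  {"hand": 0.13,"travel": [0.008,0.085,0],"yaw": 0},
  {"hand": 0.13,"travel": [0.008,0.085,0],"yaw": 0},
  {"hand": 0.13,"travel": [0,0,0],"yaw": 0},
])

```text
t: 16.0
ee_pos: [0.5417, 0.0278, 0.2119]
eef_rot: [0.999, 0.045, -0.0, 0.001]
force: [-0.7, 0.9, 0.0]
gripper_width: 0.048
```

Request:
carry_out([
  {"hand": 0.13,"travel": [0,0,0.1],"yaw": 0},
  {"hand": 0.13,"travel": [0,0,0.1],"yaw": 0},
  {"hand": 0.13,"travel": [0,0,0.1],"yaw": 0},
  {"hand": 0.13,"travel": [0,0,0.1],"yaw": 0},
  {"hand": 0.13,"travel": [0,0,0],"yaw": 0},
  {"hand": 0.13,"travel": [0,0,0],"yaw": 0},
])

```text
t: 16.6
ee_pos: [0.5404, 0.0322, 0.0519]
eef_rot: [0.999, 0.047, -0.001, -0.0]
force: [-0.4, 0.5, 0.0]
gripper_width: 0.0482
```

Run:
```python
from h import *
s=st(); print(S(s['ee_pos'])); f=snap('top','t9.png');g=snap('scene','s9.png'); s=st()
cv2.imwrite('pics/c9.png',np.hstack([cv2.resize(i,(390,390),interpolation=cv2.INTER_CUBIC) for i in (f['frame'][130:260,320:450],g['frame'][150:250,290:390])]))
m=R.from_quat(s['eef_rot']).as_matrix(); print(np.arctan2(m[1,0],m[0,0]))
```

```text
t 16.6 ee [0.5404 0.0322 0.0519] F [-0.38  0.46  0.04] M [-0.02  0.07  0.01] w 0.0482
[-0.2221 -0.0304]
t 16.7 ee [0.5426 0.032  0.0541] F [ 0.3  -0.21  1.26] M [ 0.   -0.01 -0.02] w 0.0481
0.09436708776084902
```

View pics/c9.png

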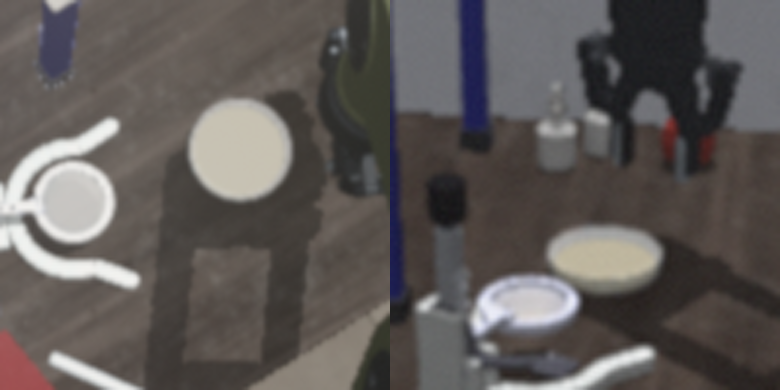

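Request:
carry_out([
  {"hand": 0.13,"travel": [0,0,0.05],"yaw": 0},
  {"hand": 0.13,"travel": [0,0,0.05],"yaw": 0},
  {"hand": 0.13,"travel": [0,0,0.021],"yaw": 0},
  {"hand": 0.13,"travel": [0,0,0],"yaw": 0},
  {"hand": 0.13,"travel": [0,0,0],"yaw": 0},
])

```text
t: 17.2
ee_pos: [0.542, 0.0317, 0.0052]
eef_rot: [0.999, 0.047, 0.001, 0.0]
force: [-0.5, -0.3, 1.3]
gripper_width: 0.0482
```

Run:
```python
from h import *
s=st(); print(S(s['ee_pos'])); f=snap('top','t10.png');g=snap('scene','s10.png'); s=st()
print([(a['score'],a['location'],S(a['location'])) for a in env.landmark_of('top','dish')[:1]])
cv2.imwrite('pics/c10.png',np.hstack([cv2.resize(i,(390,390),interpolation=cv2.INTER_CUBIC) for i in (f['frame'][130:260,320:450],g['frame'][150:250,290:390])]))
```

```text
t 17.2 ee [0.542  0.0317 0.0052] F [-0.47 -0.35  1.25] M [ 0.01  0.04 -0.  ] w 0.0482
[-0.2227 -0.032 ]
t 17.3 ee [0.5421 0.0316 0.0052] F [-0.34  0.38  0.07] M [0.05 0.05 0.04] w 0.0485
[(0.95, [0.5348, 0.1035, -0.0034], array([-0.1505, -0.031 ]))]
```

View pics/c10.png

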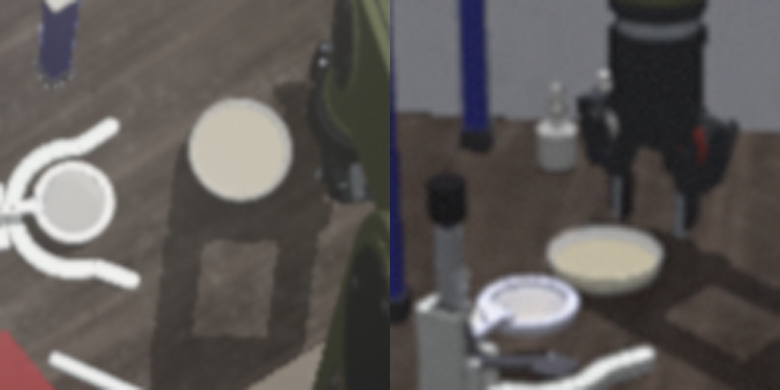

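Request:
carry_out([
  {"hand": 0.13,"travel": [0,-0.0125,0],"yaw": 0},
  {"hand": 0.13,"travel": [0,-0.0125,0],"yaw": 0},
  {"hand": 0.13,"travel": [0,-0.0125,0],"yaw": 0},
  {"hand": 0.13,"travel": [0,-0.0125,0],"yaw": 0},
  {"hand": 0.13,"travel": [0,-0.0125,0],"yaw": 0},
  {"hand": 0.13,"travel": [0,-0.01,0],"yaw": 0},
  {"hand": 0.13,"travel": [0,-0.01,0],"yaw": 0},
])

```text
t: 18.05
ee_pos: [0.5378, 0.0649, 0.0039]
eef_rot: [0.999, 0.047, -0.0, 0.0]
force: [-0.3, -0.9, 0.0]
gripper_width: 0.0483
```

Run:
```python
from h import *
f=snap('top','t11.png'); s=st(); print(S(s['ee_pos']));
print([(a['score'],a['location'],S(a['location'])) for a in env.landmark_of('top','dish')[:1]])
```

```text
t 18.1 ee [0.5377 0.0654 0.0039] F [-0.33 -0.12 -0.53] M [-0.01 -0.08  0.01] w 0.0485
[-0.1888 -0.0305]
[(0.62, [0.5265, 0.1138, -0.0022], array([-0.1395, -0.0236]))]
```

Request:
carry_out([
  {"hand": 0.13,"travel": [-0.0045,-0.0125,0],"yaw": 0},
  {"hand": 0.13,"travel": [-0.0045,-0.0125,0],"yaw": 0},
  {"hand": 0.13,"travel": [-0.0045,-0.0125,0],"yaw": 0},
  {"hand": 0.13,"travel": [-0.0045,-0.0125,0],"yaw": 0},
  {"hand": 0.13,"travel": [-0.0045,-0.0125,0],"yaw": 0},
  {"hand": 0.13,"travel": [-0.0045,-0.0125,0],"yaw": 0},
  {"hand": 0.13,"travel": [-0.0045,-0.0125,0],"yaw": 0},
  {"hand": 0.13,"travel": [-0.0045,-0.0125,0],"yaw": 0},
])

```text
t: 18.95
ee_pos: [0.5196, 0.1034, 0.0039]
eef_rot: [0.999, 0.047, 0.0, 0.0]
force: [0.7, -1.3, 0.3]
gripper_width: 0.0481
```

```bash
cat > look.py <<'E'
import sys
from h import *
k=sys.argv[1]
f=snap('top','t%s.png'%k); g=snap('scene','s%s.png'%k); s=st(); print(S(s['ee_pos']));
print([(a['score'],a['location'],S(a['location'])) for a in env.landmark_of('top','dish')[:1]])
cv2.imwrite('pics/c%s.png'%k,np.hstack([cv2.resize(i,(390,390),interpolation=cv2.INTER_CUBIC) for i in (f['frame'][140:240,310:410],g['frame'][160:250,280:370])]))
E
python3 look.py 12
```

```text
t 19.05 ee [0.5192 0.1036 0.0039] F [ 0.   -0.34 -0.32] M [-0.09  0.03  0.03] w 0.0487
[-0.1491 -0.0154]
[(0.57, [0.5109, 0.1521, 0.0015], array([-0.1   , -0.0113]))]
```

View pics/c12.png

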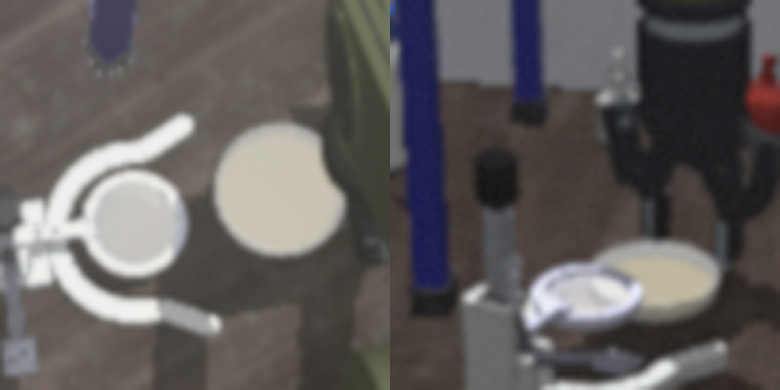

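Request:
carry_out([
  {"hand": 0.13,"travel": [-0.0045,-0.0125,0],"yaw": 0},
  {"hand": 0.13,"travel": [-0.0045,-0.0125,0],"yaw": 0},
  {"hand": 0.13,"travel": [-0.0045,-0.0125,0],"yaw": 0},
  {"hand": 0.13,"travel": [-0.0045,-0.0125,0],"yaw": 0},
  {"hand": 0.13,"travel": [-0.0045,-0.0125,0],"yaw": 0},
  {"hand": 0.13,"travel": [-0.0045,-0.0125,0],"yaw": 0},
  {"hand": 0.13,"travel": [-0.0045,-0.0125,0],"yaw": 0},
  {"hand": 0.13,"travel": [-0.0045,-0.0125,0],"yaw": 0},
])

```text
t: 19.9
ee_pos: [0.5014, 0.1419, 0.0039]
eef_rot: [0.999, 0.047, -0.0, 0.0]
force: [0.0, -0.7, -0.5]
gripper_width: 0.0481
```

```bash
python3 look.py 13
```

```text
t 20.0 ee [0.5011 0.1421 0.0038] F [-0.22  0.16 -0.56] M [-0.05  0.    0.01] w 0.0478
[-0.1092 -0.0007]
[(0.92, [0.4933, 0.1885, 0.001], array([-0.0623,  0.0031]))]
```

View pics/c13.png

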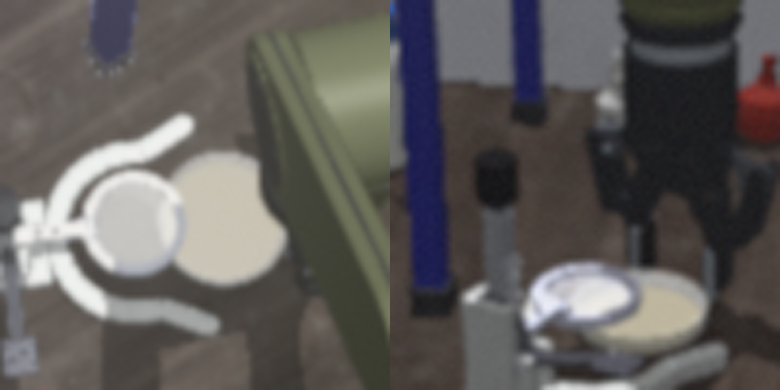

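Request:
carry_out([
  {"hand": 0.13,"travel": [0,-0.0125,0],"yaw": 0},
  {"hand": 0.13,"travel": [0,-0.0125,0],"yaw": 0},
  {"hand": 0.13,"travel": [0,-0.0125,0],"yaw": 0},
  {"hand": 0.13,"travel": [0,-0.0125,0],"yaw": 0},
  {"hand": 0.13,"travel": [0,-0.0125,0],"yaw": 0},
  {"hand": 0.13,"travel": [0,-0.0125,0],"yaw": 0},
  {"hand": 0.13,"travel": [0,-0.0125,0],"yaw": 0},
  {"hand": 0.13,"travel": [0,0,0],"yaw": 0},
])

```text
t: 20.85
ee_pos: [0.4984, 0.177, 0.0039]
eef_rot: [0.999, 0.047, 0.0, -0.0]
force: [0.2, -0.1, -0.6]
gripper_width: 0.0485
```

```bash
python3 look.py 14
```

```text
t 20.95 ee [0.4983 0.1765 0.0039] F [-0.1   1.03 -0.29] M [ 0.02 -0.03  0.06] w 0.0485
[-0.0747 -0.0009]
[(0.64, [0.4787, 0.3325, 0.0403], array([0.0825, 0.0052]))]
```

View pics/c14.png

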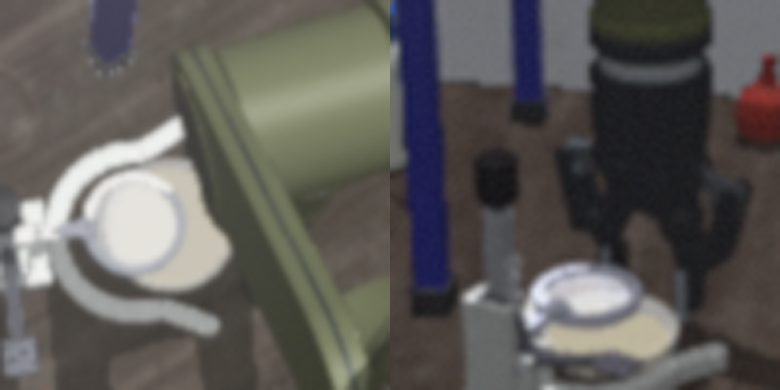

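Request:
carry_out([
  {"hand": 0.13,"travel": [0,-0.01,0],"yaw": 0},
  {"hand": 0.13,"travel": [0,-0.01,0],"yaw": 0},
  {"hand": 0.13,"travel": [0,-0.01,0],"yaw": 0},
  {"hand": 0.13,"travel": [0,-0.01,0],"yaw": 0},
  {"hand": 0.13,"travel": [0,0,0],"yaw": 0},
])

```text
t: 21.5
ee_pos: [0.4969, 0.1929, 0.0039]
eef_rot: [0.999, 0.047, 0.0, -0.0]
force: [0.5, -0.4, 0.2]
gripper_width: 0.0484
```

Request:
carry_out([
  {"hand": 0.13,"travel": [0,-0.005,0],"yaw": 0},
  {"hand": 0.13,"travel": [0,-0.005,0],"yaw": 0},
  {"hand": 0.13,"travel": [0,0,0],"yaw": 0},
])

```text
t: 21.8
ee_pos: [0.4965, 0.1964, 0.0039]
eef_rot: [0.999, 0.047, 0.0, -0.0]
force: [-0.8, 0.1, -0.4]
gripper_width: 0.048
```

```bash
python3 look.py 15
```

```text
t 21.9 ee [0.4965 0.1962 0.0039] F [-0.33 -0.27 -0.28] M [ 0.02 -0.05 -0.  ] w 0.0485
[-0.0548 -0.0008]
[(0.65, [0.4873, 0.2453, 0.0002], array([-0.0052,  0.0042]))]
```

View pics/c15.png

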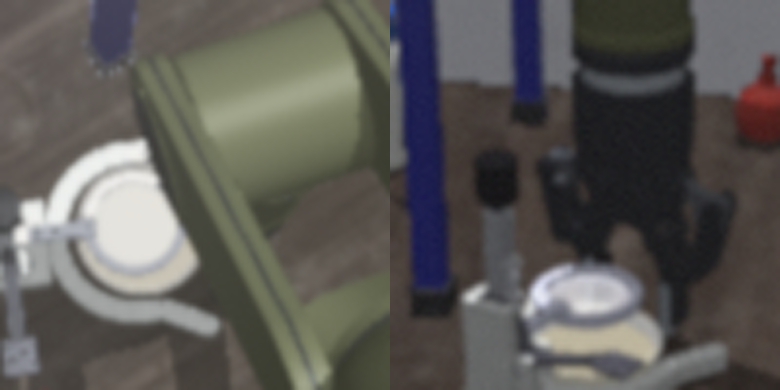

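Dish about 5 mm short. Creep on with force checks.

Request:
carry_out([
  {"hand": 0.13,"travel": [0,-0.004,0],"yaw": 0},
  {"hand": 0.13,"travel": [0,-0.004,0],"yaw": 0},
  {"hand": 0.13,"travel": [0,0,0],"yaw": 0},
])

```text
t: 22.25
ee_pos: [0.4962, 0.1995, 0.0039]
eef_rot: [0.999, 0.047, 0.0, -0.0]
force: [0.3, 0.8, -0.2]
gripper_width: 0.0483
```

Request:
carry_out([
  {"hand": 0.13,"travel": [0,-0.0025,0],"yaw": 0},
  {"hand": 0.13,"travel": [0,0,0],"yaw": 0},
])

```text
t: 22.45
ee_pos: [0.4961, 0.2005, 0.0039]
eef_rot: [0.999, 0.047, -0.0, -0.0]
force: [0.6, -0.3, 0.5]
gripper_width: 0.0483
```

Request:
carry_out([
  {"hand": 0.13,"travel": [0,-0.002,0],"yaw": 0},
  {"hand": 0.13,"travel": [0,0,0],"yaw": 0},
])

```text
t: 22.65
ee_pos: [0.496, 0.2012, 0.0039]
eef_rot: [0.999, 0.047, 0.0, 0.0]
force: [0.4, -0.4, 0.4]
gripper_width: 0.0484
```

Request:
carry_out([
  {"hand": 0.13,"travel": [0,-0.002,0],"yaw": 0},
  {"hand": 0.13,"travel": [0,0,0],"yaw": 0},
])

```text
t: 22.85
ee_pos: [0.496, 0.202, 0.0039]
eef_rot: [0.999, 0.047, 0.0, -0.0]
force: [0.0, 0.1, 0.0]
gripper_width: 0.0483
```

Request:
carry_out([
  {"hand": 0.13,"travel": [0,-0.002,0],"yaw": 0},
  {"hand": 0.13,"travel": [0,0,0],"yaw": 0},
])

```text
t: 23.05
ee_pos: [0.4957, 0.2025, 0.0039]
eef_rot: [0.999, 0.047, -0.0, 0.0]
force: [-0.5, -1.7, 0.3]
gripper_width: 0.0484
```

Request:
carry_out([
  {"hand": 0.13,"travel": [0,-0.002,0],"yaw": 0},
  {"hand": 0.13,"travel": [0,0,0],"yaw": 0},
])

```text
t: 23.25
ee_pos: [0.4954, 0.2029, 0.0038]
eef_rot: [0.999, 0.047, -0.0, 0.001]
force: [-0.4, -5.0, 0.7]
gripper_width: 0.0482
```

Request:
carry_out([
  {"hand": 0.13,"travel": [0,-0.002,0],"yaw": 0},
  {"hand": 0.13,"travel": [0,0,0],"yaw": 0},
])

```text
t: 23.45
ee_pos: [0.4952, 0.2031, 0.0038]
eef_rot: [0.999, 0.047, -0.001, 0.001]
force: [0.3, -7.4, 1.4]
gripper_width: 0.0482
```

Request:
carry_out([
  {"hand": 0.13,"travel": [0,0.006,0],"yaw": 0},
  {"hand": 0.13,"travel": [0,0.02,0],"yaw": 0},
  {"hand": 0.13,"travel": [0,0.04,0],"yaw": 0},
  {"hand": 0.13,"travel": [0,0.05,0],"yaw": 0},
  {"hand": 0.13,"travel": [0,0.08,0],"yaw": 0},
  {"hand": 0.13,"travel": [0,0.05,-0.08],"yaw": 0},
  {"hand": 0.13,"travel": [0,0.0,-0.12],"yaw": 0},
  {"hand": 0.13,"travel": [0,0.0,-0.12],"yaw": 0},
  {"hand": 0.13,"travel": [0,0.0,-0.12],"yaw": 0},
  {"hand": 0.13,"travel": [0,0.0,0],"yaw": 0},
])

```text
t: 24.45
ee_pos: [0.5101, 0.1061, 0.1869]
eef_rot: [0.999, 0.047, 0.007, -0.001]
force: [1.4, -0.2, 0.0]
gripper_width: 0.0483
```

```bash
python3 look.py 16
python3 - <<'E'
from h import *
f=env.grab_frame('top')
img=f['frame'].copy(); K=8; u0,v0=300,155
big=cv2.resize(img[v0:v0+75,u0:u0+95],None,fx=K,fy=K,interpolation=cv2.INTER_CUBIC)
for dx,col in((0,(0,0,255)),(-.005,(255,0,0))):
    pts=[proj(f,W(dx+.0445*np.cos(a),.0445*np.sin(a),.016)) for a in np.linspace(0,6.28,60)]
    for u,v in pts: cv2.circle(big,(int((u-u0+.5)*K),int((v-v0+.5)*K)),1,col,-1)
cv2.imwrite('pics/t17z.png',big)
E
```

```text
t 24.55 ee [0.5059 0.1057 0.1814] F [ 0.03  0.77 -0.18] M [-0.02  0.06 -0.  ] w 0.0484
[-0.1458 -0.0024]
[(0.91, [0.4854, 0.2522, 0.0018], array([0.0019, 0.0055]))]
```

View pics/t17z.png

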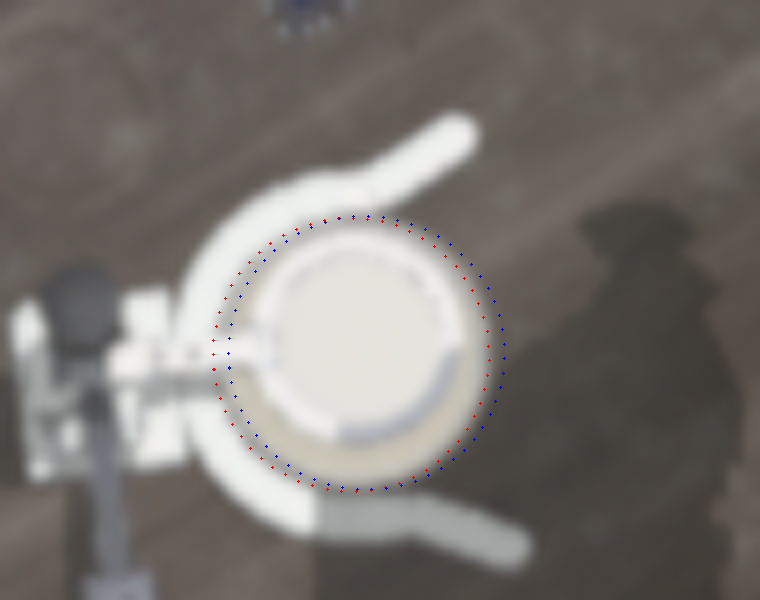

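View pics/c16.png

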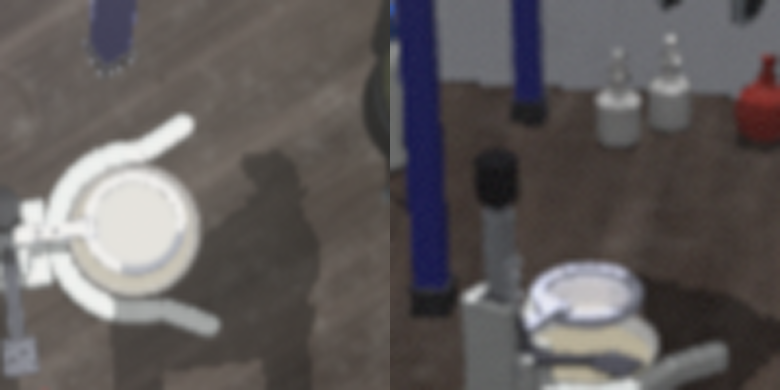

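Run:
```python
from h import *
s=st(); print(s['joint_pos']); m=R.from_quat(s['eef_rot']).as_matrix(); print(np.arctan2(m[1,0],m[0,0]))
p=W(.083,.081,.2); print(p,to(p-s['ee_pos']))
```

```text
t 24.65 ee [0.5038 0.1058 0.1788] F [ 0.01 -0.2  -0.35] M [-0.03  0.03  0.  ] w 0.0482
[1.24808725e-01 2.72842847e-01 1.70380209e+00 1.10723772e-04
 1.16722797e+00 3.12285552e-02]
0.0935366071655766
[0.40315473 0.32651795 0.2       ] [-0.199  -0.5729 -0.0526]
```

Request:
carry_out([
  {"hand": -1,"travel": [0,0,-0.06],"yaw": 0},
  {"hand": -1,"travel": [-0.025,-0.0716,0],"yaw": 0},
  {"hand": -1,"travel": [-0.025,-0.0716,0],"yaw": 0},
  {"hand": -1,"travel": [-0.025,-0.0716,0],"yaw": 0},
  {"hand": -1,"travel": [-0.025,-0.0716,0],"yaw": 0},
  {"hand": -1,"travel": [-0.025,-0.0716,0],"yaw": 0},
  {"hand": -1,"travel": [-0.025,-0.0716,0],"yaw": 0},
  {"hand": -1,"travel": [-0.025,-0.0716,0],"yaw": 0},
  {"hand": -1,"travel": [-0.025,-0.0716,0],"yaw": 0},
  {"hand": -1,"travel": [0,0,0],"yaw": 0},
])

```text
t: 25.65
ee_pos: [0.4013, 0.329, 0.2015]
eef_rot: [0.999, 0.049, -0.002, 0.0]
force: [-0.3, -0.6, -0.8]
gripper_width: -0.0001
```

Request:
carry_out([
  {"hand": -1,"travel": [0,0,0],"yaw": -1},
  {"hand": -1,"travel": [0,0,0],"yaw": -1},
  {"hand": -1,"travel": [0,0,0],"yaw": -1},
  {"hand": -1,"travel": [0,0,0],"yaw": -1},
  {"hand": -1,"travel": [0,0,0],"yaw": -1},
  {"hand": -1,"travel": [0,0,0],"yaw": -1},
  {"hand": -1,"travel": [0,0,0],"yaw": -1},
  {"hand": -1,"travel": [0,0,0],"yaw": -1},
  {"hand": -1,"travel": [0,0,0],"yaw": -1},
  {"hand": -1,"travel": [0,0,0],"yaw": -1},
])

```text
t: 26.65
ee_pos: [0.4032, 0.3254, 0.2018]
eef_rot: [0.901, 0.434, -0.002, 0.001]
force: [-0.1, 0.2, -0.2]
gripper_width: 0.0003
```

Request:
carry_out([
  {"hand": -1,"travel": [0,0,0],"yaw": -1},
  {"hand": -1,"travel": [0,0,0],"yaw": -1},
  {"hand": -1,"travel": [0,0,0],"yaw": -1},
  {"hand": -1,"travel": [0,0,0],"yaw": -1},
  {"hand": -1,"travel": [0,0,0],"yaw": -1},
  {"hand": -1,"travel": [0,0,0],"yaw": -1},
  {"hand": -1,"travel": [0,0,0],"yaw": -1},
  {"hand": -1,"travel": [0,0,0],"yaw": -1},
  {"hand": -1,"travel": [0,0,0],"yaw": -1},
  {"hand": -1,"travel": [0,0,0],"yaw": -0.5},
  {"hand": -1,"travel": [0,0,0],"yaw": 0},
])

```text
t: 27.75
ee_pos: [0.4032, 0.3256, 0.202]
eef_rot: [0.677, 0.736, -0.002, -0.0]
force: [-0.8, 0.0, -0.4]
gripper_width: -0.0002
```

Run:
```python
from h import *
f=snap('top','t18.png'); g=snap('scene','s18.png')
s=st(); m=R.from_quat(s['eef_rot']).as_matrix(); print(np.arctan2(m[1,0],m[0,0]),S(s['ee_pos']))
p=W(.083,.081,.09); print(p,to(p-s['ee_pos']))
for c in('top','scene'): print([(a['score'],a['location'],S(a['location'])) for a in env.landmark_of(c,'lever_pad')[:1]])
cv2.imwrite('pics/c18.png',np.hstack([cv2.resize(i,(390,390),interpolation=cv2.INTER_CUBIC) for i in (f['frame'][150:260,260:370],g['frame'][130:270,260:400])]))
```

```text
t 27.85 ee [0.4034 0.326  0.2026] F [-0.27  0.58 -0.46] M [-0.    0.01  0.02] w 0.0002
1.65249768663199 [0.0825 0.0808]
[0.40315473 0.32651795 0.09      ] [0.0018 0.     0.2815]
[]
[(0.51, [0.4039, 0.3261, 0.075], array([0.0825, 0.0803]))]
```

View pics/c18.png

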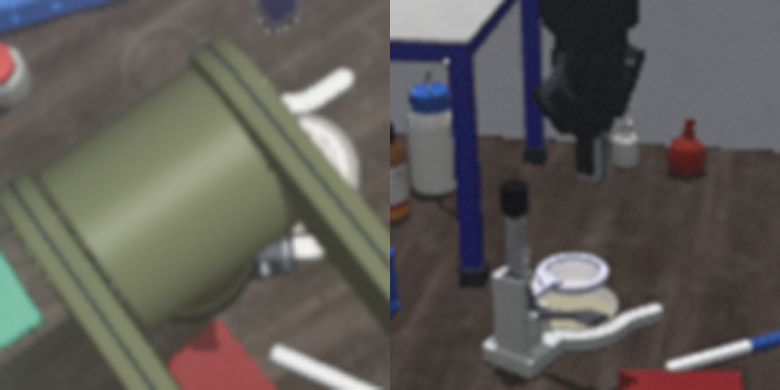

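Request:
carry_out([
  {"hand": -1,"travel": [0,0,0.06],"yaw": 0},
  {"hand": -1,"travel": [0,0,0.06],"yaw": 0},
  {"hand": -1,"travel": [0,0,0.06],"yaw": 0},
  {"hand": -1,"travel": [0,0,0.05],"yaw": 0},
  {"hand": -1,"travel": [0,0,0.04],"yaw": 0},
  {"hand": -1,"travel": [0,0,0.02],"yaw": 0},
  {"hand": -1,"travel": [0,0,0],"yaw": 0},
  {"hand": -1,"travel": [0,0,0],"yaw": 0},
])

```text
t: 28.75
ee_pos: [0.4042, 0.3272, 0.0883]
eef_rot: [0.677, 0.736, 0.0, 0.0]
force: [0.2, -0.3, 0.5]
gripper_width: -0.0
```

Run:
```python
from h import *
g=snap('scene','s19.png')
s=st(); print(S(s['ee_pos']))
cv2.imwrite('pics/c19.png',cv2.resize(g['frame'][170:250,280:380],None,fx=7,fy=7,interpolation=cv2.INTER_CUBIC))
```

```text
t 28.8 ee [0.4044 0.3274 0.0886] F [ 0.1   0.31 -0.51] M [ 0.01 -0.04 -0.01] w 0.0002
[0.0838 0.0796]
```

View pics/c19.png

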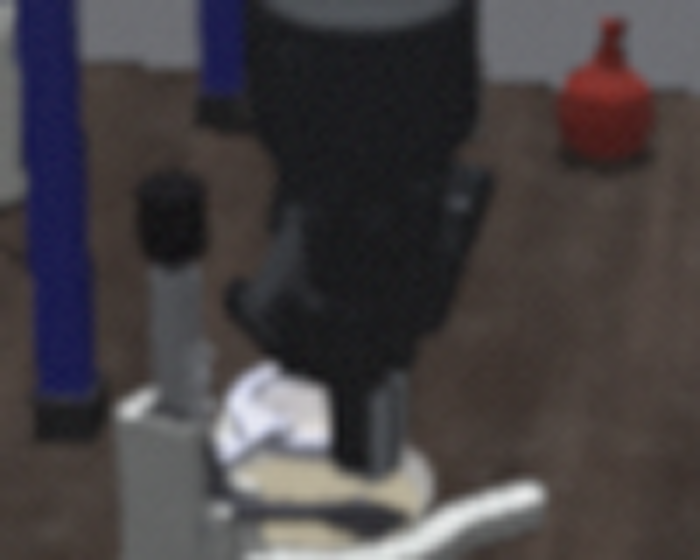

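Request:
carry_out([
  {"hand": -1,"travel": [0,0,0.0125],"yaw": 0},
  {"hand": -1,"travel": [0,0,0.0125],"yaw": 0},
  {"hand": -1,"travel": [0,0,0.0125],"yaw": 0},
  {"hand": -1,"travel": [0,0,0],"yaw": 0},
])

```text
t: 29.2
ee_pos: [0.4032, 0.3266, 0.0722]
eef_rot: [0.677, 0.736, -0.001, -0.0]
force: [0.9, 0.5, 0.3]
gripper_width: 0.0001
```

Request:
carry_out([
  {"hand": -1,"travel": [0,0,0.005],"yaw": 0},
  {"hand": -1,"travel": [0,0,0.005],"yaw": 0},
  {"hand": -1,"travel": [0,0,0],"yaw": 0},
])

```text
t: 29.5
ee_pos: [0.4033, 0.3269, 0.0688]
eef_rot: [0.677, 0.736, -0.0, -0.0]
force: [-1.9, 0.6, 0.8]
gripper_width: 0.0
```

Request:
carry_out([
  {"hand": -1,"travel": [0,0,0.005],"yaw": 0},
  {"hand": -1,"travel": [0,0,0],"yaw": 0},
])

```text
t: 29.7
ee_pos: [0.4034, 0.3269, 0.0668]
eef_rot: [0.677, 0.736, -0.0, -0.0]
force: [-2.3, -0.4, 2.2]
gripper_width: -0.0003
```

Request:
carry_out([
  {"hand": -1,"travel": [0,-0.002,0.005],"yaw": 0},
  {"hand": -1,"travel": [0,-0.0015,0.005],"yaw": 0},
  {"hand": -1,"travel": [0,0,0],"yaw": 0},
])

```text
t: 30.0
ee_pos: [0.4026, 0.3269, 0.0625]
eef_rot: [0.677, 0.736, 0.0, 0.0]
force: [-0.6, -0.6, 0.9]
gripper_width: -0.0002
```

Request:
carry_out([
  {"hand": -1,"travel": [0,-0.0015,0.005],"yaw": 0},
  {"hand": -1,"travel": [0,-0.001,0.0025],"yaw": 0},
  {"hand": -1,"travel": [0,0,0],"yaw": 0},
])

```text
t: 30.3
ee_pos: [0.402, 0.327, 0.0599]
eef_rot: [0.677, 0.736, 0.0, 0.0]
force: [0.1, -0.5, 1.0]
gripper_width: -0.0002
```

Run:
```python
from h import *
g=snap('scene','s20.png')
s=st(); print(S(s['ee_pos']))
cv2.imwrite('pics/c20.png',cv2.resize(g['frame'][170:250,280:380],None,fx=7,fy=7,interpolation=cv2.INTER_CUBIC))
```

```text
t 30.35 ee [0.402  0.3269 0.0599] F [ 0.1  -0.25  0.87] M [-0.06 -0.05  0.06] w -0.0001
[0.0835 0.0821]
```

View pics/c20.png

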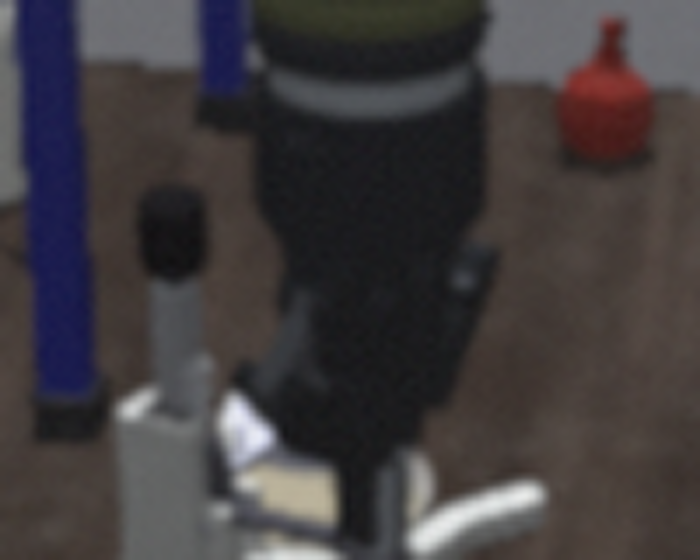

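Request:
carry_out([
  {"hand": -1,"travel": [0,-0.001,0.004],"yaw": 0},
  {"hand": -1,"travel": [0,0,0],"yaw": 0},
  {"hand": -1,"travel": [0,0,0],"yaw": 0},
  {"hand": -1,"travel": [0,0,0],"yaw": 0},
])

```text
t: 30.75
ee_pos: [0.4013, 0.3269, 0.0584]
eef_rot: [0.677, 0.736, 0.0, 0.0]
force: [1.3, 1.4, 2.2]
gripper_width: 0.0002
```

Run:
```python
from h import *
g=snap('scene','s21.png')
s=st(); print(S(s['ee_pos']))
cv2.imwrite('pics/c21.png',cv2.resize(g['frame'][170:250,280:380],None,fx=7,fy=7,interpolation=cv2.INTER_CUBIC))
```

```text
t 30.8 ee [0.4012 0.3269 0.0584] F [ 1.48 -0.18  1.69] M [ 0.1  -0.1   0.04] w -0.0001
[0.0835 0.0829]
```

View pics/c21.png

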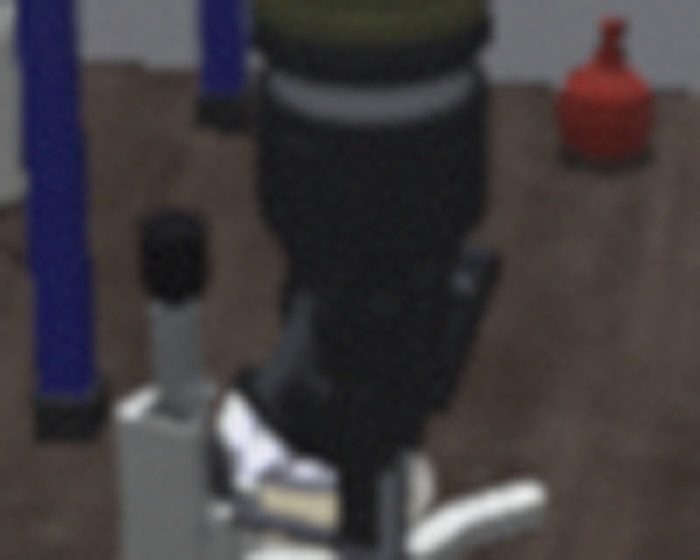

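Request:
carry_out([
  {"hand": -1,"travel": [0,0,0],"yaw": 0},
  {"hand": -1,"travel": [0,0,0],"yaw": 0},
  {"hand": -1,"travel": [0,0,0],"yaw": 0},
  {"hand": -1,"travel": [0,0,0],"yaw": 0},
  {"hand": -1,"travel": [0,0,0],"yaw": 0},
  {"hand": -1,"travel": [0,0,0],"yaw": 0},
  {"hand": -1,"travel": [0,0,0],"yaw": 0},
  {"hand": -1,"travel": [0,0,0],"yaw": 0},
  {"hand": -1,"travel": [0,0,0],"yaw": 0},
  {"hand": -1,"travel": [0,0,0],"yaw": 0},
  {"hand": -1,"travel": [0,0,0],"yaw": 0},
  {"hand": -1,"travel": [0,0,0],"yaw": 0},
])

```text
t: 32.0
ee_pos: [0.401, 0.3268, 0.0583]
eef_rot: [0.677, 0.736, 0.0, 0.0]
force: [0.8, 0.8, 2.1]
gripper_width: -0.0001
```

Run:
```python
from h import *
g=snap('scene','s22.png')
s=st(); print(S(s['ee_pos']))
cv2.imwrite('pics/c22.png',cv2.resize(g['frame'][170:250,280:380],None,fx=7,fy=7,interpolation=cv2.INTER_CUBIC))
print(env.landmark_of('scene','knob'),env.landmark_of('scene','strip_mark'))
```

```text
t 32.05 ee [0.401  0.3268 0.0583] F [-0.35  0.07  0.87] M [ 0.1  -0.11  0.03] w -0.0002
[0.0834 0.0831]
[{'location': [0.4861, 0.3301, 0.134], 'score': 0.5}, {'location': [0.4912, 0.2521, 0.0152], 'score': 0.16}] [{'location': [0.4737, 0.3341, 0.0683], 'score': 0.69}]
```

View pics/c22.png

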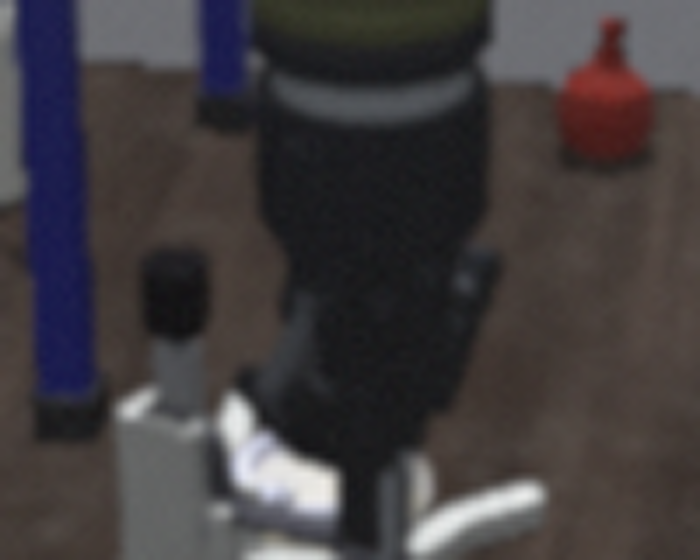

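Request:
carry_out([
  {"hand": -1,"travel": [0,0,0],"yaw": 0},
  {"hand": -1,"travel": [0,0,0],"yaw": 0},
  {"hand": -1,"travel": [0,0,0],"yaw": 0},
  {"hand": -1,"travel": [0,0,0],"yaw": 0},
])

```text
t: 32.55
ee_pos: [0.401, 0.3268, 0.0583]
eef_rot: [0.677, 0.736, 0.0, -0.0]
force: [-0.2, 0.8, 1.5]
gripper_width: -0.0003
```

Run:
```python
from h import *
g=snap('scene','s23.png')
a=cv2.imread('pics/s22.png'); d=cv2.absdiff(a,g['frame'])[170:250,290:345]; print(d.max(),d.mean())
t=cv2.matchTemplate(g['frame'][195:230,290:315],a[200:222,297:311],cv2.TM_CCOEFF_NORMED); print(cv2.minMaxLoc(t))
print(env.landmark_of('scene','knob'),env.landmark_of('scene','strip_mark'))
```

```text
25 1.264469696969697
(-0.15286225080490112, 0.9953212141990662, (0, 0), (7, 5))
[{'location': [0.4866, 0.3282, 0.1318], 'score': 0.77}] [{'location': [0.473, 0.3317, 0.0682], 'score': 0.68}]
```

Stationary at rail height ≈ 0.009–0.010. Release the lever.

Request:
carry_out([
  {"hand": -1,"travel": [0,0.0015,-0.005],"yaw": 0},
  {"hand": -1,"travel": [0,0.0015,-0.005],"yaw": 0},
  {"hand": -1,"travel": [0,0.002,-0.005],"yaw": 0},
  {"hand": -1,"travel": [0,0.001,-0.0075],"yaw": 0},
  {"hand": -1,"travel": [0,0,-0.0125],"yaw": 0},
  {"hand": -1,"travel": [0,-0.01,-0.05],"yaw": 0},
  {"hand": -1,"travel": [0,0,-0.1],"yaw": 0},
  {"hand": -1,"travel": [0,0,-0.1],"yaw": 0},
  {"hand": -1,"travel": [0,0,-0.1],"yaw": 0},
  {"hand": -1,"travel": [0,0,0],"yaw": 0},
])

```text
t: 33.7
ee_pos: [0.4028, 0.3289, 0.2185]
eef_rot: [0.677, 0.736, 0.006, 0.001]
force: [-0.1, -0.1, 0.1]
gripper_width: 0.0004
```

Run:
```python
from h import *
g=snap('scene','s24.png'); f=snap('top','t24.png')
s=st()
cv2.imwrite('pics/c24.png',cv2.resize(g['frame'][170:260,280:400],None,fx=6,fy=6,interpolation=cv2.INTER_CUBIC))
for n in('knob','strip_mark','ring_bottom','lever_pad','dish','slide_box','buffer_bottle','bench_log'): print(n,[np.round(a['location'],4) for a in env.landmark_of('scene',n)[:1]])
```

```text
t 33.8 ee [0.3999 0.3269 0.2137] F [-0.22 -0.24 -0.52] M [-0.    0.03 -0.01] w -0.0
knob [array([0.4873, 0.3303, 0.1342])]
strip_mark [array([0.4777, 0.3314, 0.0679])]
ring_bottom []
lever_pad [array([0.3994, 0.3254, 0.065 ])]
dish [array([ 0.4881,  0.245 , -0.0007])]
slide_box [array([ 0.3843,  0.5335, -0.0044])]
buffer_bottle [array([ 0.5681,  0.4628, -0.0023])]
bench_log [array([ 0.3023,  0.3361, -0.0039])]
```

View pics/c24.png

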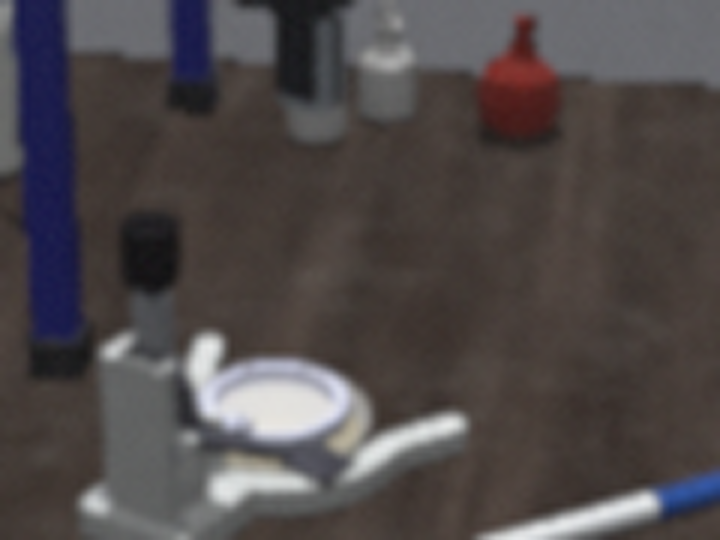

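View pics/t24.png

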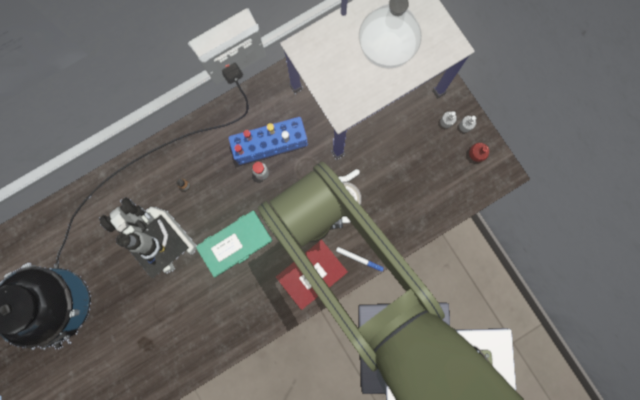

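Run:
```python
from h import *
g=snap('scene','s25.png')
a=cv2.imread('pics/s18.png')
c=lambda i:cv2.resize(i[210:250,290:350],(390,260),interpolation=cv2.INTER_CUBIC)
for p in ((.083,.078,.07),(.083,.081,.059)): print(proj(g,W(*p)))
cv2.imwrite('pics/c25.png',np.vstack([np.hstack([c(a),c(g['frame'])]),np.hstack([c(cv2.imread('pics/s0.png') if 0 else cv2.imread('pics/s2.png')),c(cv2.imread('pics/s16.png'))])]))
for k in range(2):
    env.grab_frame('scene');print([(np.round(a['location'],4),a['score']) for a in env.landmark_of('scene','lever_pad')[:1]])
```

```text
(np.float64(331.3132587334016), np.float64(243.55075826954769))
(np.float64(332.38867727423343), np.float64(247.8456886601772))
[(array([0.3983, 0.3274, 0.066 ]), 0.71)]
[(array([0.4024, 0.3265, 0.0654]), 0.61)]
```

View pics/c25.png

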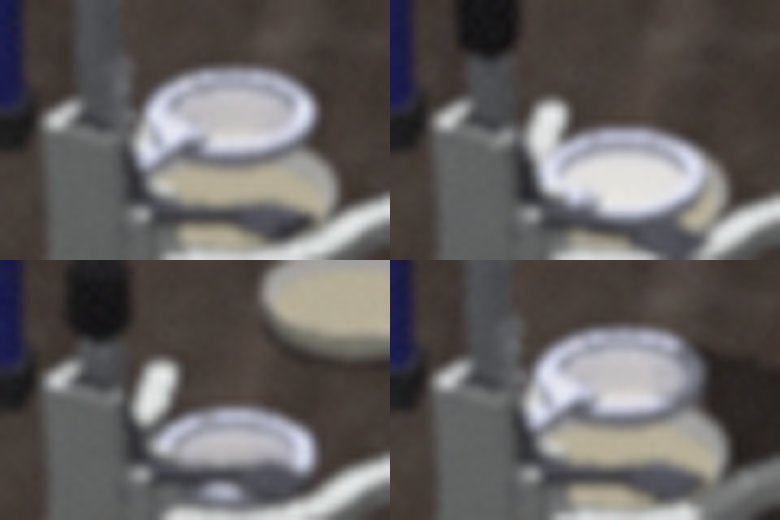

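Run:
```python
from h import *
b=cv2.imread('pics/s2.png')
f=env.grab_frame('scene')
K=8
up=lambda i:cv2.resize(i,None,fx=K,fy=K,interpolation=cv2.INTER_CUBIC)
t=up(b[206:232,297:313])  # knob at h=0
pr=lambda h:np.array(proj(f,[.4838,.3335,.1235+h]))
for n in('s7','s22','s23','s24','s25'):
    i=cv2.imread('pics/%s.png'%n); r=cv2.matchTemplate(up(i[180:245,290:320]),t,cv2.TM_CCOEFF_NORMED); _,v,_,l=cv2.minMaxLoc(r)
    dy=206-(180+l[1]/K); hs=np.linspace(0,.05,501); e=[abs(pr(0)[1]-pr(h)[1]-dy) for h in hs]; print(n,round(v,3),dy,l[0]/K-7,'h=',hs[np.argmin(e)])
```

```text
s7 0.76 -0.375 -0.125 h= 0.0
s22 0.917 0.375 0.25 h= 0.001
s23 0.917 0.375 0.25 h= 0.001
s24 0.92 0.375 0.25 h= 0.001
s25 0.919 0.375 0.25 h= 0.001
```

Run:
```python
from h import *
f=env.grab_frame('scene')
pr=lambda h:np.array(proj(f,[.4838,.3335,.138+h]))
hs=np.linspace(-.01,.06,701)
for n in('s2','s7','s18','s22','s23','s24','s25'):
    i=cv2.imread('pics/%s.png'%n).astype(float).mean(2)[180:235,303:308].mean(1)
    # top edge of the knob: first falling crossing below 45
    m=(i.max()+0)/1
    k=[j for j in range(1,len(i)) if i[j]<45 and i[j-1]>=45][:1]
    k=k[0]; e=180+k-1+(i[k-1]-45)/(i[k-1]-i[k]); 
    h=hs[np.argmin([abs(pr(x)[1]-e) for x in hs])]; print(n,round(e,2),round(h,4))
```

```text
s2 208.73 0.0036
s7 193.94 0.0429
s18 193.95 0.0429
s22 205.13 0.0133
s23 205.12 0.0133
s24 205.08 0.0134
s25 205.03 0.0136
```

Run:
```python
from h import *
st(); print(env.close_job())
```

```text
t 34.55 ee [0.3995 0.3267 0.2123] F [-0.7   0.04  0.32] M [-0.    0.02  0.02] w -0.0003
the job is handed in; nothing more can be done
None
```

The dish is fully home under the magnifier, and the lens ring is resting on its lid. I handed the job in at 34.6 s of the 69 s allowed, with the gripper clear of everything.

- **Raising:** I lifted the knob slowly until the upward pull rose to about 15 N, against 4–5 N just below. That was the top stop, at a rail height of about 0.042 m. I then lowered the rail onto the top tooth and let go. It hung there on its own.
- **Dish:** I slid it in with both fingers until the push force reached about 7 N. The top camera then showed its outline matching the seated position.
- **Lowering:** I held the pad about 11.7 mm down with 1–2 N. The rail sank by its own weight and stopped. I measured 0.0097–0.0099 m from the knob's shift in the images, against the 0.010 m expected with the ring on the lid. The height did not change when I released the lever.
- **Neighbours:** the slide box, bottle and log book measured within about 4 mm of where they started, which is camera accuracy.

**Two checks that disagreed:**
- **Lever:** after release, the lever pad did not come all the way back up. It sits about 7 mm low by eye and 4–5 mm by the network. I think the pawl's nose is resting on a tooth crest at this height, but I could not confirm it.
- **Height readings:** a first image-matching check of the rail height gave nonsense values, so I replaced it with the knob-edge measurement above. That one reads about 3.5 mm high in absolute terms, so I used only differences between pictures.

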